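# Put the sample totes away in the cabinet drawer

### The job

Pull the cabinet's drawer right out to its stop, then put every sample tote from the bench into it on top of the two totes already standing there, at most three high, each turned to face the opposite way from the one beneath so that it stacks squarely on it instead of nesting and crushing the vials. Leave the two bottom totes in the drawer, then push the drawer fully shut, without disturbing the other things on the bench.

Things in the scene. Friction and masses are not known exactly. Their poses are not given: they have to be found in the camera images.
- front (a point): fixed white sample cabinet, 260 deep (x) x 264 wide (y) x 185 high, with one blue-fronted drawer; place and angle vary a little. This point: middle of the lower front edge of its carcass, on the bench; the drawer comes out along its -x, roughly towards the robot. Its top panel's underside is 173 above the bench.
- drawer (a joint): how far the drawer is out, m: 0 shut, 0.18 at its stop; about 1.5 N of friction, stays where it is left. May start up to 5 mm ajar. Drawer: 220 wide inside, side walls 40 high; front panel 258 wide, top edge 175 above the bench. At its stop the tray point is 100 clear of the cabinet's front edge.
- tray (a point): middle of the drawer's loading area, on its floor (20 above the bench), axes as the cabinet's; moves with the drawer. Two columns of totes, centred 50 left and 50 right (y) of it, lie along x between the front panel, 80 away, and a 132 high rear fence, 85 away. Thin 132 high upright guides at x = +50 and -50 keep them from toppling sideways, 3 clear of each long wall.
- handle (a point): middle of the drawer's handle: a level steel round bar, 12 thick, 120 long, along the cabinet's y, its centre 42 off the drawer front and 155 above the bench, with a stub at either end. Moves with the drawer; can be pinched from above.
- base1: white stack-nest tote, 121 long (x) x 63 wide (y) x 50 high, 0.17 to 0.35 kg; origin: centre of its underside, z up. One of the two totes already standing in the drawer, one in each column; which column, and so which way that column's tote faces, varies. Same make as tote1. Two more totes on each give 154 above the bench, so three high goes into the cabinet and four does not.
- base2: white stack-nest tote, 121 long (x) x 63 wide (y) x 50 high, 0.17 to 0.35 kg; origin: centre of its underside, z up. The other tote already in the drawer, facing the opposite way from base1.
- tote1: white stack-nest tote, 121 long (x) x 63 wide (y) x 50 high, 0.17 to 0.35 kg; origin: centre of its underside, z up. Loose on the bench; may be absent. Above 24 its outer walls are plain and upright, a good grip across the 63 width; below, it narrows to 106 x 37 plus feet. A small grey lip (5 long, 36 wide, 43 to 49 up) marks its +x end. Inside, vials sit flush in foam, 27 up.
- tote2: white stack-nest tote, 121 long (x) x 63 wide (y) x 50 high, 0.17 to 0.35 kg; origin: centre of its underside, z up. As tote1; may be absent. Set on another facing the OPPOSITE way (lips at opposite ends) it stacks: feet on saddles, 42 higher, squarely above, its bottom 8 deep in the lower one's rim with 4 (x) and 3 (y) play either way. Facing the SAME way it nests, about 27 higher.
- tote3: white stack-nest tote, 121 long (x) x 63 wide (y) x 50 high, 0.17 to 0.35 kg; origin: centre of its underside, z up. As tote1; may be absent. Four feet, reaching 25 either side of the centre line, at x = +42 and x = -22; four saddles (posts inside against the long walls, tops 42 up, 8 below the rim) at x = -42 and x = +22.
- tote4: white stack-nest tote, 121 long (x) x 63 wide (y) x 50 high, 0.17 to 0.35 kg; origin: centre of its underside, z up. As tote1; may be absent. Walls 3.5 thick.
- bottle: clear glass reagent bottle with a blue cap, 70 across, 170 tall; a bystander on the bench, to be left alone. Origin: centre of its underside.
- flask: clear glass bottle with an orange cap, 54 across, 120 tall; a bystander on the bench, to be left alone. Origin: centre of its underside.
- jar: brown glass jar with an orange cap, 60 across, 75 tall; a bystander on the bench, to be left alone. Origin: centre of its underside.
- tipbox: white pipette-tip box 120 x 80 x 60; a bystander on the bench, to be left alone. Origin: centre of its underside.
- vial: slim bottle with a blue cap, 44 across, 90 tall; a bystander on the bench, to be left alone. Origin: centre of its underside.
There are look-alikes about, which are no part of the job. What is shaped like the tote3 but pink is not meant.

How it is judged:
By the outcome, as a careful person would: the job done as asked, in the order asked, and still so for the second after the job is handed in, with the robot touching nothing.
Of tote1, tote2, tote3, tote4 only 3 to 4 are there at a start; the rules pass over those that are not, and their reading is None.
At some moment in a run one of tote1, tote2, tote3, tote4 may be knocked a few centimetres aside while the robot is not near it.
It also fails if it takes over 210 s, if anything falls off the work surface, if the arm or the gripper's body presses on something with over 40 N, if the wrist force passes 120 N, or if a joint passes its speed limit or range.

### The arm

A 7-joint arm with a two-finger parallel gripper is mounted at the origin on the work surface. World frame = base frame: x ahead of the robot, y to its left, z up, the work surface at z = 0. Lengths are in m, angles in rad, forces in N, time in s.
With the tool pointing down it reaches from about 0.425 to 0.875 m from the base axis. Payload 4.7 kg.
Tool frame: the origin (TCP) lies between the finger pads; the fingertips stand 14 mm ahead of it and the grasp point (between the pads) lies 5 mm behind it; z points along the fingers, y is the line along which they close (so a half turn about z gives the same grasp; the last joint's range is limited). The gripper opens to 87 mm and grips with 3 to 60 N. Pads are 19 mm wide; open, the fingers measure 117 mm over their backs; the gripper's body (75 mm by 190 mm) begins 51 mm behind the grasp point.
Start: joints at [-1.094, 0.321, -0.07, 1.45, 0.023, 1.371, -0.057], TCP at [0.29, 0.582, 0.237] pointing down, gripper open.
Joint ranges: [-2.86, 2.86], [-0.3, 2.09], [-1.38, 1.24], [0.06, 2.45], [-1.56, 4.7], [0.09, 2.05], [-2.69, 2.69]. Speed limits (rad/s): [2.57, 2.57, 3.14, 3.14, 3.14, 3.14, 3.14].

### API

Orientations are given as a rotation vector (axis times angle).
In Python, from bench import ctrl gives the robot as it stands.
- The arm moves only by the tool step_arm, never from a script. Its argument "commands" is a list of rows, each an object with "travel": the shift along the tool's x, y, z in m, a list of three; "turn": the turn, a rotation vector about the tool's x, y, z in degrees, a list of three. A call has 1 to 5 rows; each row is the pose to reach, as a shift and turn from the pose commanded when the call began, along the tool's axes at that moment; what a row does not reach only later rows make up. A row lasts 1/10 s, in which the tool goes at most 50 mm and 8.59 degrees, less where a joint would pass 70% of its speed; a pose out of reach is approached as far as the arm can. A call with a gripper value outside its range is refused whole. "gripper" is the opening, from 0 (shut) to 1 (fully open), set as the call begins (left out, the last holds). The fingers move at their own pace and stop on an object; "force" is the grip in N (left out, the last holds). Time passes only in rows, so rows that repeat a pose let the fingers close. It gives the time, the measured TCP pose, the force, the opening and the grip force at its end, in the units of the state.
- ctrl.get_state(): the state, without advancing time (a new reading comes with each control period).
- ctrl.get_image(name): name is "scene" or "top"; returns the picture (420x560x3 uint8, red, green, blue); there is no depth.
- ctrl.camera_model(name): a dict with "fx", "fy", "cx", "cy" (pixels), "R" (3x3) and "t" (3): a world point X has camera coordinates R X + t. Camera axes: x right, y down, z forward; pixel columns grow to the right and rows downward; lengths in m; the calibration is good to about 2 mm. A picture is of the moment at which its call begins. camera_model takes no time and is no camera call.
- ctrl.close_job(): hands the job in; it is judged then, once.
The state is a dict: "time": time; "joint_positions": joint angles; "qd": joint speeds; "joint_torque": joint torques, N m; "position": TCP position; "tool_rot": TCP orientation; "ft_force": force on the tool from outside, world axes, zero at the start; "torque": the same for the moment, N m; "grip_width": opening from 0.0 (shut) to 1.0 (fully open); "grip_force": force on a finger pad.
Only numpy, scipy, OpenCV 4.12 (cv2) and the standard library are available. Lean on these libraries where they do the work, as an engineer would, in place of code of your own. Each camera call takes 0.05 s, during which the arm holds its last target. There are 200 camera calls.

## Working session

There is one attempt and no reset: what is moved stays moved. The work goes in short steps, Python scripts to look and compute and a tool call to move; the robot and the scene stay as the last step left them, time stands still between calls to the robot, and variables do not carry over. Pictures are saved under pics/ and viewed, at most 14 in all, crops included, and the job is handed in when it is done.

Besides the shell and the picture viewer there is one more tool, called after "Request:" by a JSON object that holds its "op" and its "data". step_arm: Moves the arm, as the interface text tells. Its arguments: {"type":"object","properties":{"commands":{"type":"array"},"gripper":{"type":"number"},"force":{"type":"number"}},"required":["commands"]}

```bash
ls; mkdir -p pics
cat > h.py <<'E'
import numpy as np, cv2
from bench import ctrl
from scipy.spatial.transform import Rotation as Ro
def snap(name,fn,crop=None,s=1):
    im=ctrl.get_image(name)[:,:,::-1]; cv2.imwrite('pics/raw_'+fn,im)
    if crop: im=im[crop[1]:crop[3],crop[0]:crop[2]]
    cv2.imwrite('pics/'+fn,cv2.resize(im,None,fx=s,fy=s,interpolation=cv2.INTER_CUBIC))
def w(cam,u,v,z):
    m=ctrl.camera_model(cam);R=np.array(m['R']);t=np.array(m['t'])
    d=R.T@np.array([(u-m['cx'])/m['fx'],(v-m['cy'])/m['fy'],1]);c=-R.T@t
    return c+d*(z-c[2])/d[2]
def px(cam,X):
    m=ctrl.camera_model(cam);p=np.array(m['R'])@np.array(X)+np.array(m['t'])
    return m['fx']*p[0]/p[2]+m['cx'],m['fy']*p[1]/p[2]+m['cy']
E
python3 - <<'E'
from h import *
snap('top','t0.png',s=1.42);snap('scene','s0.png',s=1.42)
s=ctrl.get_state();print(s['time'],s['position'],Ro.from_rotvec(s['tool_rot']).as_matrix().round(3),s['grip_width'])
for c in('top','scene'):
    m=ctrl.camera_model(c);print(c,m['fx'],-np.array(m['R']).T@np.array(m['t']),np.round(m['R'],2))
E
```

```text
pics
0.1 [0.29003443 0.58119355 0.23557591] [[-0.895  0.446 -0.001]
 [ 0.446  0.895 -0.002]
 [-0.    -0.002 -1.   ]] 1.0012870714267705
top 479.9766556004909 [ 0.26398116 -0.00643091  1.24108299] [[-0.03 -1.    0.  ]
 [-0.98  0.03 -0.21]
 [ 0.21 -0.01 -0.98]]
scene 484.8765027257112 [0.16286745 0.31732163 1.54543871] [[-0.67 -0.74 -0.  ]
 [-0.7   0.64 -0.31]
 [ 0.23 -0.21 -0.95]]
```

View pics/t0.png

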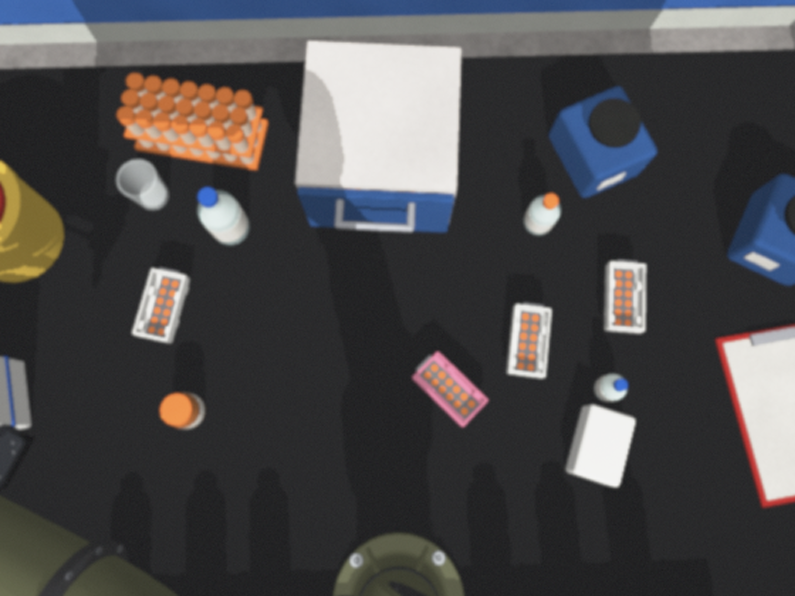

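View pics/s0.png

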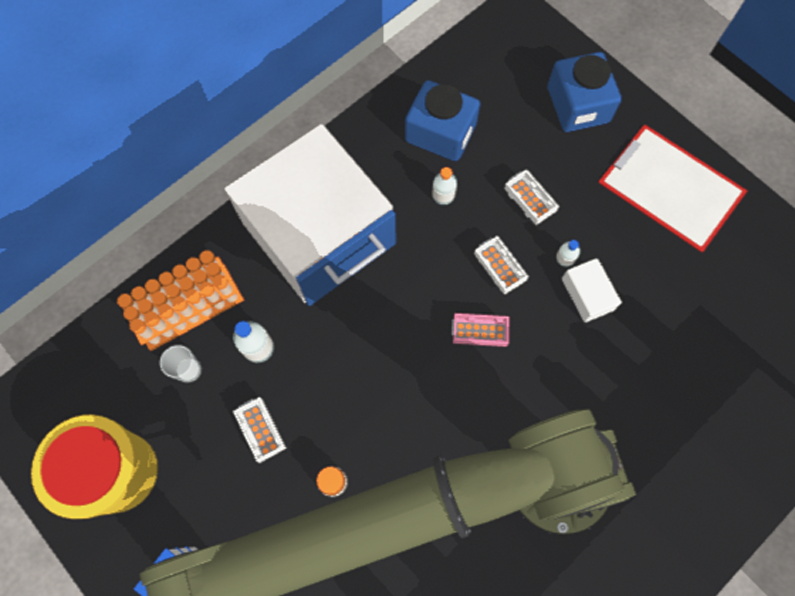

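The top view shows the cabinet (handle about (375,228) in the enlarged view) and three white totes at about (160,305), (530,340) and (625,297). The pink one at (450,390) is a decoy. I'll enlarge these for exact corners.

Run:
```python
from h import *
im=cv2.imread('pics/raw_t0.png')
def c(x,y,w,h,s): return cv2.resize(im[y:y+h,x:x+w],None,fx=s,fy=s,interpolation=cv2.INTER_CUBIC)
a=c(85,180,60,70,5);b=c(345,180,120,90,4.0)[:350];h=c(205,120,125,50,5)
W=800;o=np.zeros((600,W,3),np.uint8)
o[:350,:300]=a;o[:350,310:790]=b;o[350:600,:625]=h
cv2.imwrite('pics/c0.png',o)
```

```text
(no output)
```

View pics/c0.png

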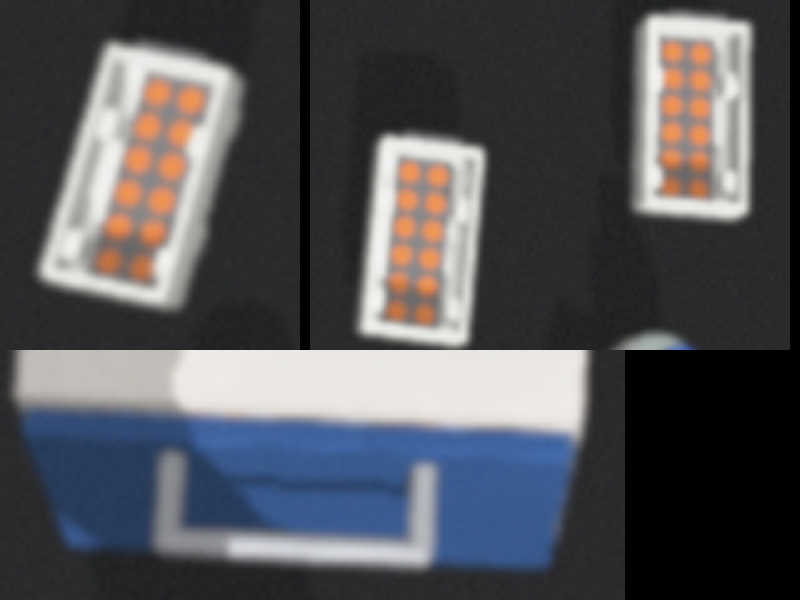

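Lips: all three totes have the grey lip at the far end (crop (170,45), (430,138), (690,17)), and the saddle posts confirm it. Handle bar in the crop runs from (165,545) to (425,555).

Run:
```python
from h import *
def q(p,ox,oy,s,x0,y0): return (x0+(p[0]-ox+.5)/s-.5, y0+(p[1]-oy+.5)/s-.5)
A=[q(p,0,0,5,85,180) for p in[(108,43),(228,68),(162,302),(38,280)]]
B=[q(p,310,0,4,345,180) for p in[(378,135),(486,147),(468,345),(358,335)]]
C=[q(p,310,0,4,345,180) for p in[(643,14),(751,21),(748,219),(640,212)]]
for n,P in zip('ABC',(A,B,C)):
    X=np.array([w('top',*p,.05)[:2] for p in P]);c=X.mean(0)
    ax=(X[0]+X[1]-X[2]-X[3])/2; wy=(X[0]+X[3]-X[1]-X[2])/2
    print(n,c.round(4),'len',np.linalg.norm(ax).round(4),'wid',np.linalg.norm(wy).round(4),'yaw',np.degrees(np.arctan2(ax[1],ax[0])).round(1),np.degrees(np.arctan2(-wy[0],wy[1])).round(1))
H=[w('top',*q(p,0,350,5,205,120),.155) for p in[(157,545),(432,556)]]
F=[w('top',*q(p,0,350,5,205,120),.185) for p in[(14,402),(583,440)]]
K=[w('top',*q(p,0,350,5,205,120),.175) for p in[(22,410),(574,437)]]
for P in(H,F,K):
    d=P[0]-P[1];print((P[0]+P[1])[:2]/2,np.linalg.norm(d),np.degrees(np.arctan2(-d[0],d[1])))
```

```text
A [0.5159 0.4122] len 0.1242 wid 0.0637 yaw -13.4 -12.5
B [ 0.4331 -0.2445] len 0.1268 wid 0.0683 yaw -9.3 -7.4
C [ 0.5077 -0.4231] len 0.129 wid 0.0684 yaw -6.4 -5.3
[0.61528611 0.02207954] 0.1302566934944396 -3.9251961000617004
[0.66858239 0.01835886] 0.26569752747780817 -5.565786896032069
[0.6711674  0.01878197] 0.25980850429743707 -4.486623790766654
```

```bash
cat > plan.py <<'E'
# python3 plan.py x y z theta [x y z theta ...]: theta = world yaw of tool y, deg
import sys,json
from h import *
s=ctrl.get_state();p=np.array(s['position']);R=Ro.from_rotvec(s['tool_rot'])
m=R.as_matrix();print('t',round(s['time'],1),'pos',p.round(4),'th',round(np.degrees(np.arctan2(m[1,1],m[0,1])),1),'F',np.round(s['ft_force'],1),'grip',round(s['grip_width'],3),round(s['grip_force'],1),'q',np.round(s['joint_positions'],2))
v=[float(a) for a in sys.argv[1:]]
for k in range(0,len(v),4):
    T=np.array(v[k:k+3]);y=np.radians(v[k+3])
    Y=np.array([np.cos(y),np.sin(y),0]);Z=np.array([0,0,-1.]);G=Ro.from_matrix(np.stack([np.cross(Y,Z),Y,Z],1))
    dth=(R.inv()*G).as_rotvec(degrees=True)
    n=int(max(1,np.ceil(np.linalg.norm(T-p)/.245),np.ceil(np.linalg.norm(dth)/42)))
    dp=(T-p)/n;dr=Ro.from_rotvec(dth/n,degrees=True)
    for i in range(n):
        tr=R.inv().apply(p+dp-p).round(4);tu=dr.as_rotvec(degrees=True).round(2)
        print(f' leg{k//4} travel {tr.tolist()} turn {tu.tolist()} rows>={max(np.linalg.norm(dp)/.05,np.linalg.norm(tu)/8.59):.1f}')
        p=p+R.apply(tr);R=R*Ro.from_rotvec(tu,degrees=True)
E
python3 plan.py .6153 .0225 .237 -5 .6153 .0225 .150 -5
```

```text
t 0.1 pos [0.29   0.5812 0.2356] th 63.5 F [ 0.6  0.6 -0.3] grip 1.001 0.0 q [-1.09  0.32 -0.07  1.45  0.02  1.37 -0.06]
 leg0 travel [-0.1802, -0.1182, -0.0003] turn [-0.03, 0.02, 22.83] rows>=4.3
 leg0 travel [-0.2119, -0.0391, -0.0004] turn [-0.03, 0.02, 22.83] rows>=4.3
 leg0 travel [-0.2105, 0.0462, -0.0004] turn [-0.03, 0.02, 22.83] rows>=4.3
 leg1 travel [-0.0, -0.0, 0.087] turn [0.01, -0.0, -0.0] rows>=1.7
```

Request:
{"op": "step_arm", "data": {"commands": [{"travel":[-0.1802,-0.1182,0],"turn":[0,0,22.83]},{"travel":[-0.1802,-0.1182,0],"turn":[0,0,22.83]},{"travel":[-0.1802,-0.1182,0],"turn":[0,0,22.83]},{"travel":[-0.1802,-0.1182,0],"turn":[0,0,22.83]},{"travel":[-0.1802,-0.1182,0],"turn":[0,0,22.83]}], "gripper": 0.4, "force": 20}}

```text
time: 0.6
position: [0.4027, 0.3891, 0.2365]
tool_rot: [1.322, 2.847, -0.003]
ft_force: [0.1, 0.8, -0.6]
grip_width: 0.633
grip_force: 0.0
```

Request:
{"op": "step_arm", "data": {"commands": [{"travel":[-0.2119,-0.0391,0],"turn":[0,0,22.83]},{"travel":[-0.2119,-0.0391,0],"turn":[0,0,22.83]},{"travel":[-0.2119,-0.0391,0],"turn":[0,0,22.83]},{"travel":[-0.2119,-0.0391,0],"turn":[0,0,22.83]},{"travel":[-0.2119,-0.0391,0],"turn":[0,0,22.83]}]}}

```text
time: 1.1
position: [0.5097, 0.2028, 0.2366]
tool_rot: [1.859, 2.529, -0.002]
ft_force: [-0.7, -1.0, -0.1]
grip_width: 0.401
grip_force: 0.0
```

Request:
{"op": "step_arm", "data": {"commands": [{"travel":[-0.2105,0.0462,0],"turn":[0,0,22.83]},{"travel":[-0.2105,0.0462,0],"turn":[0,0,22.83]},{"travel":[-0.2105,0.0462,0],"turn":[0,0,22.83]},{"travel":[-0.2105,0.0462,0],"turn":[0,0,22.83]},{"travel":[-0.2105,0.0462,0],"turn":[0,0,22.83]},{"travel":[-0.2105,0.0462,0],"turn":[0,0,22.83]}]}}

```text
$.commands: bad value
```

```bash
python3 plan.py .6153 .0225 .237 -5 .6153 .0225 .150 -5
```

```text
t 1.1 pos [0.5097 0.2028 0.2366] th 17.4 F [-0.7 -1.  -0.1] grip 0.401 0.0 q [-0.69  0.1   0.28  1.72 -0.03  1.33 -0.1 ]
 leg0 travel [-0.2036, 0.047, 0.0001] turn [0.06, 0.15, 22.36] rows>=4.2
 leg1 travel [-0.0, -0.0, 0.087] turn [-0.0, 0.0, -0.0] rows>=1.7
```

Request:
{"op": "step_arm", "data": {"commands": [{"travel":[-0.2105,0.0462,0],"turn":[0,0,22.83]},{"travel":[-0.2105,0.0462,0],"turn":[0,0,22.83]},{"travel":[-0.2105,0.0462,0],"turn":[0,0,22.83]},{"travel":[-0.2105,0.0462,0],"turn":[0,0,22.83]},{"travel":[-0.2105,0.0462,0],"turn":[0,0,22.83]}]}}

```text
time: 1.6
position: [0.6169, 0.0162, 0.2362]
tool_rot: [2.322, 2.111, -0.004]
ft_force: [0.0, -0.8, -0.7]
grip_width: 0.402
grip_force: 0.0
```

Request:
{"op": "step_arm", "data": {"commands": [{"travel":[0,0,0.03],"turn":[0,0,0]},{"travel":[0,0,0.03],"turn":[0,0,0]}]}}

```text
time: 1.8
position: [0.6131, 0.0231, 0.2024]
tool_rot: [-2.313, -2.119, 0.009]
ft_force: [-0.6, -0.3, -0.5]
grip_width: 0.398
grip_force: 0.0
```

```bash
python3 plan.py .6153 .0225 .150 -5; python3 -c "
from h import *
snap('top','t1.png',(190,70,350,190),5)"
```

```text
t 1.8 pos [0.6131 0.0231 0.2024] th -5.0 F [-0.6 -0.3 -0.5] grip 0.398 0.0 q [-0.46  0.28  0.45  1.6  -0.13  1.3  -0.07]
 leg0 travel [-0.0003, 0.0026, 0.0524] turn [-0.43, 0.07, -0.03] rows>=1.0
```

View pics/t1.png

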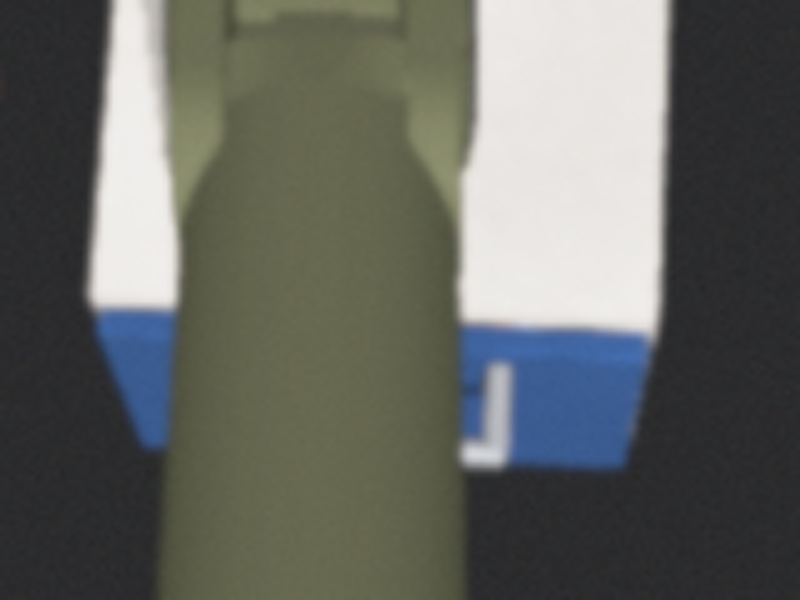

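The arm covers the handle here, only its right stub (490,450) shows, and that matches the estimate. Next: descend, pinch and start the pull.

Request:
{"op": "step_arm", "data": {"commands": [{"travel":[0,0.002,0.0525],"turn":[0,0,0]},{"travel":[0,0.002,0.0525],"turn":[0,0,0]},{"travel":[0,0.002,0.0525],"turn":[0,0,0]}]}}

```text
time: 2.15
position: [0.6168, 0.024, 0.1542]
tool_rot: [-2.313, -2.123, 0.002]
ft_force: [0.2, 0.0, -0.3]
grip_width: 0.401
grip_force: 0.0
```

Request:
{"op": "step_arm", "data": {"commands": [{"travel":[0,0,0],"turn":[0,0,0]},{"travel":[0,0,0],"turn":[0,0,0]},{"travel":[0,0,0],"turn":[0,0,0]},{"travel":[0,0,0],"turn":[0,0,0]}], "gripper": 0, "force": 20}}

```text
time: 2.55
position: [0.6174, 0.0229, 0.1552]
tool_rot: [-2.316, -2.122, -0.001]
ft_force: [-1.0, -0.1, 6.2]
grip_width: 0.131
grip_force: 20.1
```

Request:
{"op": "step_arm", "data": {"commands": [{"travel":[0,-0.01,0],"turn":[0,0,0]},{"travel":[0,-0.02,0],"turn":[0,0,0]},{"travel":[0,-0.03,0],"turn":[0,0,0]},{"travel":[0,-0.03,0],"turn":[0,0,0]}]}}

```text
time: 2.95
position: [0.5858, 0.0253, 0.1552]
tool_rot: [-2.315, -2.122, 0.0]
ft_force: [-1.2, -0.5, 8.3]
grip_width: 0.131
grip_force: 20.0
```

Request:
{"op": "step_arm", "data": {"commands": [{"travel":[0,-0.025,-0.005],"turn":[0,0,0]},{"travel":[0,-0.05,-0.005],"turn":[0,0,0]},{"travel":[0,-0.08,-0.005],"turn":[0,0,0]},{"travel":[0,-0.11,-0.005],"turn":[0,0,0]},{"travel":[0,-0.13,-0.005],"turn":[0,0,0]}]}}

```text
time: 3.45
position: [0.4528, 0.0355, 0.1558]
tool_rot: [-2.314, -2.121, 0.011]
ft_force: [2.5, -2.4, -10.1]
grip_width: 0.127
grip_force: 20.0
```

Request:
{"op": "step_arm", "data": {"commands": [{"travel":[0,-0.004,0],"turn":[0,0,0]},{"travel":[0,-0.008,0],"turn":[0,0,0]},{"travel":[0,-0.012,0],"turn":[0,0,0]},{"travel":[0,-0.012,0],"turn":[0,0,0]}]}}

```text
time: 3.85
position: [0.4427, 0.0363, 0.1559]
tool_rot: [-2.315, -2.119, 0.012]
ft_force: [-2.1, -5.1, -25.9]
grip_width: 0.129
grip_force: 20.0
```

```bash
python3 plan.py
```

```text
t 3.9 pos [0.4427 0.0363 0.1559] th -5.0 F [ -2.1  -5.1 -25.9] grip 0.129 20.0 q [-0.56 -0.07  0.41  2.05  0.03  1.17 -0.26]
```

Request:
{"op": "step_arm", "data": {"commands": [{"travel":[0,-0.002,0.003],"turn":[0,0,0]},{"travel":[0,-0.002,0.003],"turn":[0,0,0]}]}}

```text
time: 4.05
position: [0.4437, 0.0363, 0.1558]
tool_rot: [2.317, 2.121, -0.005]
ft_force: [-0.9, -6.0, -13.5]
grip_width: 0.132
grip_force: 20.0
```

Request:
{"op": "step_arm", "data": {"commands": [{"travel":[0,-0.003,0],"turn":[0,0,0]},{"travel":[0,-0.003,0],"turn":[0,0,0]}]}}

```text
time: 4.25
position: [0.441, 0.0365, 0.1558]
tool_rot: [2.317, 2.12, -0.004]
ft_force: [-1.5, -6.5, -14.4]
grip_width: 0.13
grip_force: 20.0
```

```bash
python3 plan.py
```

```text
t 4.2 pos [0.441  0.0365 0.1558] th -5.1 F [ -1.5  -6.5 -14.4] grip 0.13 20.0 q [-0.56 -0.08  0.4   2.06  0.04  1.16 -0.26]
```

Request:
{"op": "step_arm", "data": {"commands": [{"travel":[0,-0.003,0.003],"turn":[0,0,0]},{"travel":[0,-0.003,0.003],"turn":[0,0,0]},{"travel":[0,-0.003,0.003],"turn":[0,0,0]}]}}

```text
time: 4.55
position: [0.4409, 0.0366, 0.1557]
tool_rot: [2.315, 2.117, 0.004]
ft_force: [0.1, -8.9, -4.1]
grip_width: 0.13
grip_force: 20.0
```

Request:
{"op": "step_arm", "data": {"commands": [{"travel":[0,-0.003,0],"turn":[0,0,0]},{"travel":[0,-0.003,0],"turn":[0,0,0]},{"travel":[0,-0.003,0],"turn":[0,0,0]}]}}

```text
time: 4.85
position: [0.4379, 0.0368, 0.1557]
tool_rot: [2.315, 2.117, 0.003]
ft_force: [-0.1, -8.2, -2.7]
grip_width: 0.129
grip_force: 20.0
```

```bash
python3 plan.py
```

```text
t 4.8 pos [0.4379 0.0368 0.1557] th -5.1 F [-0.1 -8.2 -2.7] grip 0.129 20.0 q [-0.56 -0.09  0.4   2.07  0.04  1.16 -0.27]
```

Request:
{"op": "step_arm", "data": {"commands": [{"travel":[0.002,-0.003,0],"turn":[0,0,0]},{"travel":[0.002,-0.003,0],"turn":[0,0,0]},{"travel":[0.002,-0.003,0],"turn":[0,0,0]}]}}

```text
time: 5.15
position: [0.4379, 0.0369, 0.1557]
tool_rot: [2.311, 2.112, 0.008]
ft_force: [8.5, -14.3, -9.9]
grip_width: 0.133
grip_force: 20.0
```

Request:
{"op": "step_arm", "data": {"commands": [{"travel":[0,-0.003,0],"turn":[0,0,0]},{"travel":[0,-0.003,0],"turn":[0,0,0]},{"travel":[0,-0.003,0],"turn":[0,0,0]}]}}

```text
time: 5.45
position: [0.4377, 0.0369, 0.1558]
tool_rot: [2.308, 2.108, 0.015]
ft_force: [18.7, -12.9, -18.9]
grip_width: 0.128
grip_force: 20.0
```

```bash
python3 plan.py
```

```text
t 5.5 pos [0.4377 0.0369 0.1558] th -5.2 F [ 18.7 -12.9 -18.9] grip 0.128 20.0 q [-0.57 -0.1   0.4   2.08  0.05  1.15 -0.28]
```

Request:
{"op": "step_arm", "data": {"commands": [{"travel":[-0.003,0.005,0.002],"turn":[0,0,0]},{"travel":[-0.003,0.005,0.002],"turn":[0,0,0]}]}}

```text
time: 5.65
position: [0.4394, 0.0366, 0.1556]
tool_rot: [2.314, 2.116, 0.011]
ft_force: [1.0, -7.3, 3.6]
grip_width: 0.128
grip_force: 20.0
```

Request:
{"op": "step_arm", "data": {"commands": [{"travel":[0,0,0],"turn":[0,0,0]},{"travel":[0,0,0],"turn":[0,0,0]},{"travel":[0,0,0],"turn":[0,0,0]}], "gripper": 0.4}}

```text
time: 5.95
position: [0.4355, 0.039, 0.1526]
tool_rot: [2.315, 2.123, 0.005]
ft_force: [-1.1, 0.3, 0.5]
grip_width: 0.321
grip_force: 0.0
```

Request:
{"op": "step_arm", "data": {"commands": [{"travel":[0,0,-0.1],"turn":[0,0,0]},{"travel":[0,0,-0.1],"turn":[0,0,0]},{"travel":[0,0,-0.1],"turn":[0,0,0]},{"travel":[0,0,-0.1],"turn":[0,0,0]}]}}

```text
time: 6.35
position: [0.4351, 0.0387, 0.2528]
tool_rot: [2.315, 2.123, 0.006]
ft_force: [0.3, -0.1, -0.0]
grip_width: 0.397
grip_force: 0.0
```

```bash
python3 plan.py .5159 .4122 .25 77
```

```text
t 6.3 pos [0.4351 0.0387 0.2528] th -5.0 F [ 0.3 -0.1 -0. ] grip 0.397 0.0 q [-0.57 -0.17  0.38  1.93  0.06  1.37 -0.3 ]
 leg0 travel [0.1895, 0.0241, 0.0019] turn [0.13, 0.02, -40.98] rows>=4.8
 leg0 travel [0.1273, 0.1425, 0.0018] turn [0.13, 0.02, -40.98] rows>=4.8
```

Request:
{"op": "step_arm", "data": {"commands": [{"travel":[0.1895,0.0241,0],"turn":[0,0,-41]},{"travel":[0.1895,0.0241,0],"turn":[0,0,-41]},{"travel":[0.1895,0.0241,0],"turn":[0,0,-41]},{"travel":[0.1895,0.0241,0],"turn":[0,0,-41]},{"travel":[0.1895,0.0241,0],"turn":[0,0,-41]}], "gripper": 1}}

```text
time: 6.85
position: [0.4727, 0.2316, 0.2485]
tool_rot: [-1.404, -2.807, 0.002]
ft_force: [-0.1, -0.6, 0.1]
grip_width: 0.77
grip_force: 0.0
```

Request:
{"op": "step_arm", "data": {"commands": [{"travel":[0.1273,0.1425,0],"turn":[0,0,-41]},{"travel":[0.1273,0.1425,0],"turn":[0,0,-41]},{"travel":[0.1273,0.1425,0],"turn":[0,0,-41]},{"travel":[0.1273,0.1425,0],"turn":[0,0,-41]},{"travel":[0.1273,0.1425,0],"turn":[0,0,-41]}]}}

```text
time: 7.35
position: [0.5119, 0.4184, 0.2468]
tool_rot: [-0.333, -3.118, 0.0]
ft_force: [-1.0, 0.1, -1.4]
grip_width: 0.996
grip_force: 0.0
```

```bash
python3 plan.py .5159 .4122 .037 77
python3 - <<'E'
from h import *
snap('top','t2.png',s=1);snap('scene','s2.png',s=1)
a=cv2.imread('pics/raw_t2.png');b=cv2.imread('pics/raw_s2.png')
o=np.zeros((600,800,3),np.uint8)
o[:300,:400]=cv2.resize(a,(400,300));o[:300,400:]=cv2.resize(b,(400,300))
c=cv2.resize(a[110:260,200:340],None,fx=2,fy=2,interpolation=cv2.INTER_CUBIC);o[300:,:280]=c
d=cv2.resize(b[95:245,140:400],None,fx=2,fy=2,interpolation=cv2.INTER_CUBIC);o[300:,280:]=d
cv2.imwrite('pics/m2.png',o)
E
```

```text
t 7.3 pos [0.5119 0.4184 0.2468] th 77.8 F [-1.   0.1 -1.4] grip 0.996 0.0 q [-0.81  0.34  0.12  1.41 -0.04  1.4   0.66]
 leg0 travel [-0.0064, -0.005, 0.2098] turn [-0.04, -0.31, 0.8] rows>=4.2
```

View pics/m2.png

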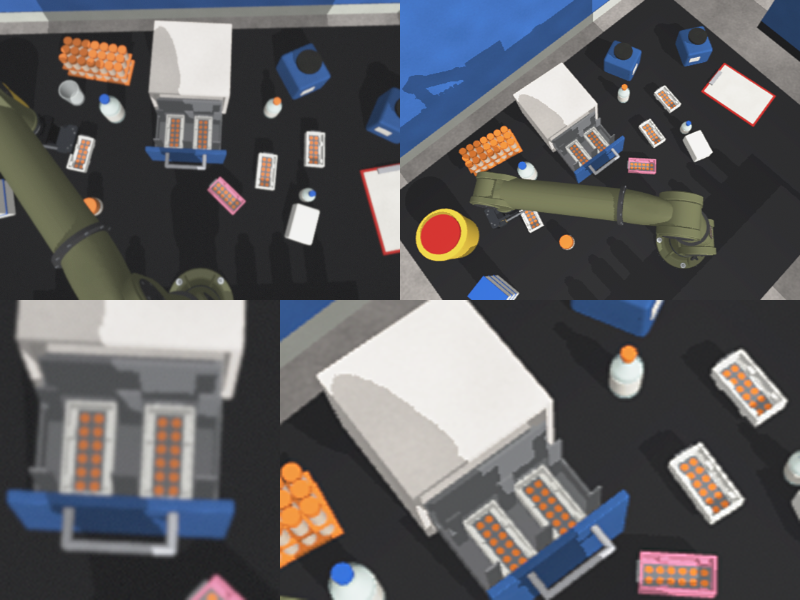

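The drawer is open with both base totes inside, at about (88,445) and (168,450) in the lower-left crop. There is no fourth tote visible. Next I enlarge them to see which way they face.

Run:
```python
from h import *
a=cv2.imread('pics/raw_t2.png');b=cv2.imread('pics/raw_s2.png')
o=np.zeros((480,800,3),np.uint8)
o[:,:400]=cv2.resize(a[150:222,222:282+0],(400,480),interpolation=cv2.INTER_CUBIC)
o[:,410:]=cv2.resize(b[155:245,220:293],(390,480),interpolation=cv2.INTER_CUBIC)
cv2.imwrite('pics/m3.png',o)
c=cv2.resize(a[150:222,220:310],(800,640),interpolation=cv2.INTER_CUBIC)[:600]
o=np.zeros((600,800,3),np.uint8)
o[:300,:375]=cv2.resize(a[152:212,225:300],(375,300),interpolation=cv2.INTER_CUBIC)
o[:,380:]=cv2.resize(b[165:265,225:295],(420,600),interpolation=cv2.INTER_CUBIC)
cv2.imwrite('pics/m3.png',o)
```

```text
(no output)
```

View pics/m3.png

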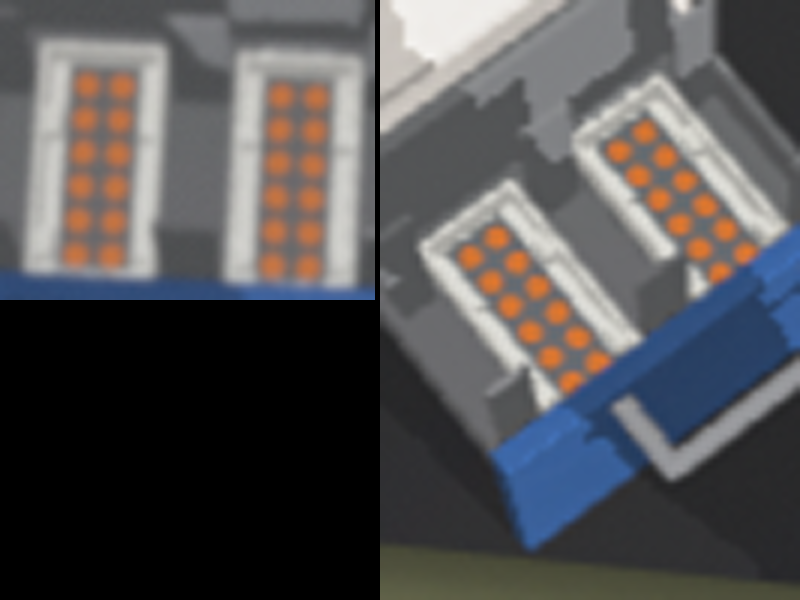

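Run:
```python
from h import *
def avg(n): return np.mean([ctrl.get_image(n)[:,:,::-1].astype(float) for _ in range(8)],0)
a=avg('top');b=avg('scene')
np.savez('avg.npz',a=a,b=b)
def st(im,sz): 
    im=cv2.resize(im,sz,interpolation=cv2.INTER_CUBIC); return np.clip((im/255)**1.6*1.5*255-20,0,255)
o=np.zeros((600,800,3))
o[:,:395]=st(a[155:215,228:267.__int__()],(395,600)) if 0 else 0
o[:300,:390]=st(a[154:212,225:300],(390,300))
o[300:,:390]=np.clip((cv2.resize(a[154:212,225:300],(390,300),interpolation=cv2.INTER_CUBIC)-40)*3,0,255)
o[:,400:]=st(b[173:250,228:294-15],(400,600))
cv2.imwrite('pics/m4.png',o)
# expected saddle marks
yaw=np.radians(-4.4);ex=np.array([np.cos(yaw),np.sin(yaw)]);ey=np.array([-ex[1],ex[0]])
```

```text
File "<stdin>", line 8
    o[:,:395]=st(a[155:215,228:267.__int__()],(395,600)) if 0 else 0
                                  ^
SyntaxError: invalid decimal literal
```

Run:
```python
from h import *
def avg(n): return np.mean([ctrl.get_image(n)[:,:,::-1].astype(float) for _ in range(8)],0)
a=avg('top');b=avg('scene')
np.savez('avg.npz',a=a,b=b)
def rs(im,sz,lo,hi): return np.clip((cv2.resize(im,sz,interpolation=cv2.INTER_CUBIC)-lo)*255/(hi-lo),0,255)
o=np.zeros((600,800,3))
o[:300,:390]=rs(a[154:212,225:300],(390,300),100,235)
o[300:,:390]=rs(a[154:212,225:300],(390,300),30,130)
o[:,400:]=rs(b[165:250,225:290],(400,600),60,240)
cv2.imwrite('pics/m4.png',o)
```

```text
[ WARN:0@5.643] global loadsave.cpp:1063 imwrite_ Unsupported depth image for selected encoder is fallbacked to CV_8U.
```

View pics/m4.png

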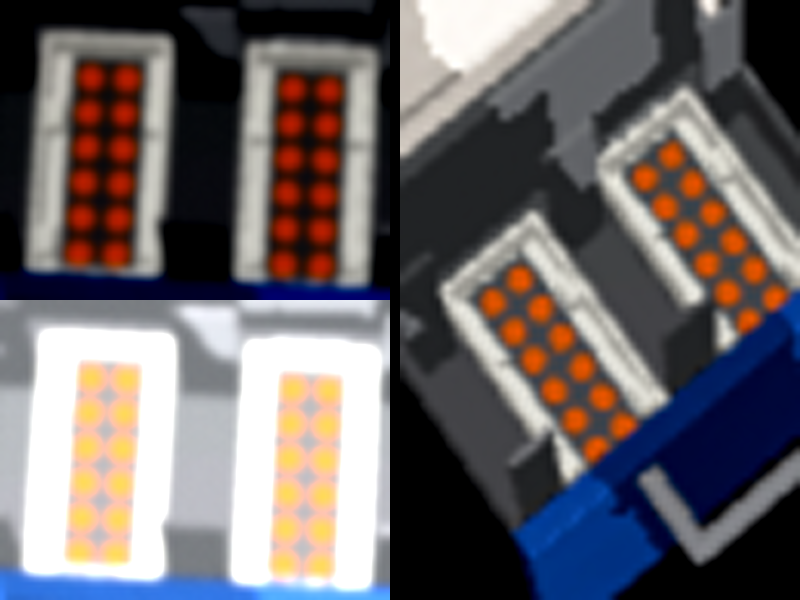

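```bash
cat >> h.py <<'E'
def rect(im,cam,c,yaw,z,s=3,L=.150,W=.085):
    """top-down view of a tote patch at height z; tote +x up, +y left"""
    e=np.array([np.cos(np.radians(yaw)),np.sin(np.radians(yaw))]);f=np.array([-e[1],e[0]])
    loc=[(L/2,W/2),(L/2,-W/2),(-L/2,-W/2),(-L/2,W/2)]
    P=np.float32([px(cam,[*(np.array(c[:2])+a*e+b*f),z]) for a,b in loc])
    w_,h_=int(W*1000*s),int(L*1000*s)
    H=cv2.getPerspectiveTransform(P,np.float32([(0,0),(w_,0),(w_,h_),(0,h_)]))
    return cv2.warpPerspective(im,H,(w_,h_),flags=cv2.INTER_CUBIC)
E
python3 - <<'E'
from h import *
d=np.load('avg.npz');a=np.clip(d['a'],0,255).astype(np.uint8);b=np.clip(d['b'],0,255).astype(np.uint8)
def q(p): return (225+(p[0]+.5)/5.2-.5,154+(p[1]+.5)/5.172-.5)
cs=[]
for P in([(42,30),(173,35),(160,275),(25,272)],[(245,40),(378,45),(372,287),(232,283)]):
    X=np.array([w('top',*q(p),.07)[:2] for p in P]);ax=(X[0]+X[1]-X[2]-X[3])/2
    print(X.mean(0),np.linalg.norm(ax),np.degrees(np.arctan2(ax[1],ax[0])));cs.append(X.mean(0))
print(np.linalg.norm(cs[0]-cs[1]),np.degrees(np.arctan2(*(cs[1]-cs[0])[::-1]))+90, (cs[0]+cs[1])/2)
B,C=(.4331,-.2445),(.5077,-.4231)
rows=[]
for cam,im in(('top',a),('scene',b)):
    r=[rect(im,cam,c,y,z,2) for c,y,z in((cs[0],-4.4,.07),(cs[1],-4.4,.07),(B,-8,.05),(C,-6,.05))]
    rows.append(np.hstack(r))
o=np.vstack(rows).astype(float);o=np.clip((o-50)*1.3,0,255)
cv2.imwrite('pics/m5.png',o.astype(np.uint8));print(o.shape)
E
```

```text
[0.58281184 0.07509445] 0.121762295303529 -4.068285600650579
[ 0.57471004 -0.02504371] 0.12228269404941489 -3.8016482784061627
0.1004653699353626 -4.6255074822425115 [0.57876094 0.02502537]
(600, 680, 3)
```

View pics/m5.png

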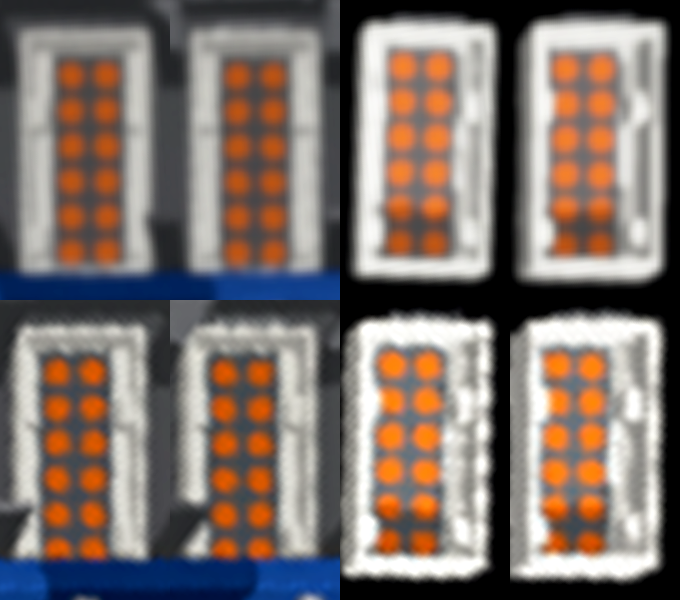

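Run:
```python
from h import *
d=np.load('avg.npz');a=d['a'].astype(np.float32);b=d['b'].astype(np.float32)
T=dict(L=((.5828,.0751),-4.4,.02),Rr=((.5747,-.0250),-4.4,.02),B=((.4331,-.2445),-8,0),C=((.5077,-.4231),-6,0))
for cam,im in(('top',a),('scene',b)):
  for n,(c,y,z) in T.items():
    r=rect(im,cam,c,y,z+.048,1).mean(2)   # 150x85, row=75-x(mm), col=42.5-y
    mid=r[:,32:53].mean(1);side=np.hstack([r[:,16:22],r[:,63:69]]).mean(1)
    print(cam,n,'mid ',mid[0:24:2].round().astype(int)); print('     side',side[0:24:2].round().astype(int))
    # inner long walls, at saddle height
    r=rect(im,cam,c,y,z+.045,1).mean(2)
    print('   wallL',r[14:136:6,14:19].mean(1).round().astype(int));print('   wallR',r[14:136:6,66:71].mean(1).round().astype(int))
```

```text
top L mid  [ 79  79  81  86  93 105 125 149 168 173 167 160]
     side [ 80  80  81  85  93 105 124 151 171 175 169 167]
   wallL [156 171 180 185 187 186 197 198 184 183 188 187 187 185 186 186 190 199
 196 180 160]
   wallR [165 175 196 203 202 203 203 205 189 198 204 204 204 204 205 201 197 201
 201 188 165]
top Rr mid  [ 86  81  82  90 102 117 137 157 173 177 171 161]
     side [ 88  82  83  88  95 106 121 146 168 176 172 169]
   wallL [155 177 188 198 199 201 200 205 188 194 200 199 200 201 200 201 203 205
 200 188 158]
   wallR [156 173 190 199 203 203 203 206 188 197 203 203 204 201 204 204 203 207
 201 188 162]
top B mid  [ 35  38  50  76 112 157 200 227 235 234 226 206]
     side [ 39  39  40  47  73 124 180 218 232 230 224 219]
   wallL [214 233 236 234 229 232 239 238 237 239 240 240 239 239 236 223 236 240
 227 225 226]
   wallR [225 197 188 196 189 203 229 230 194 190 188 184 184 186 189 186 210 226
 206 202 228]
top C mid  [ 36  41  57  87 127 171 211 231 235 233 229 212]
     side [ 39  38  41  54  86 140 194 224 231 227 216 205]
   wallL [219 229 228 228 230 232 234 2
[... 713 characters left out ...]
 176 178 205 202 179 176 177 182 180 175 173 178 188 199
 208 126 107]
scene B mid  [ 38  41  60  99 151 208 242 248 245 244 230 191]
     side [ 44  41  38  45  86 163 231 251 242 231 211 191]
   wallL [253 241 232 220 232 246 251 244 226 220 221 222 220 219 206 192 256 246
 198 234 236]
   wallR [239 176 162 175 163 204 228 210 179 181 167 188 179 171 193 181 196 222
 207 222 212]
scene C mid  [ 39  48  77 120 172 220 245 246 243 244 233 199]
     side [ 42  39  40  61 118 196 245 248 230 215 202 185]
   wallL [250 228 213 229 225 245 247 246 217 223 212 206 201 206 218 207 244 250
 197 236 245]
   wallR [231 166 163 164 162 198 217 219 163 168 167 163 162 163 168 181 211 206
 177 237 200]
```

Run:
```python
from h import *
d=np.load('avg.npz');a=d['a'].astype(np.float32);b=d['b'].astype(np.float32)
T=[((.5828,.0751),-4.4),((.5747,-.0250),-4.4)]
f=lambda im,lo,hi:np.clip((im-lo)*255/(hi-lo),0,255)
r1=np.hstack([f(rect(im,cam,c,y,.068,2.3),140,215) for cam,im in(('top',a),('scene',b)) for c,y in T])
r2=np.hstack([f(rect(im,cam,c,y,.068,2.3),60,150)[:100] for cam,im in(('top',a),('scene',b)) for c,y in T])
o=np.vstack([r1,r2]);print(o.shape);cv2.imwrite('pics/m6.png',o.astype(np.uint8))
```

```text
(445, 780, 3)
```

View pics/m6.png

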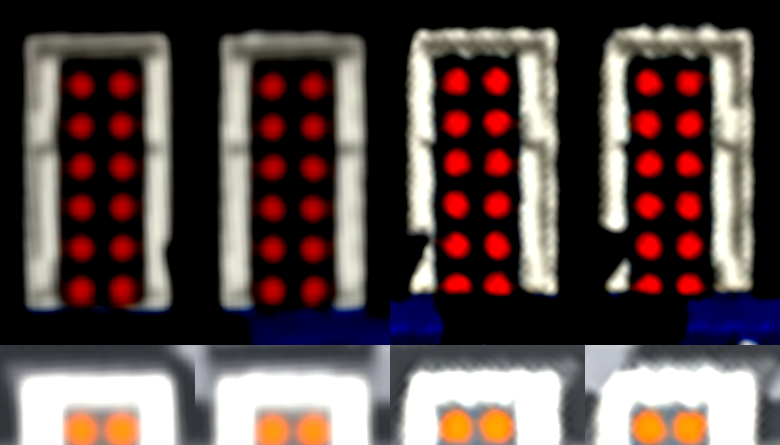

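The posts look alike in both base totes, and any lip at the far end shows only weakly on the right one. I'll settle the facing physically: lower the first tote slowly on the left column and see whether contact comes at stacking height. First I refine the centres from the silhouette edges.

```bash
cat >> h.py <<'E'
def edge(prof,s):
    k=np.argmax(prof>0) if False else None
    lo=np.median(prof[:6]);hi=prof.max();h=(lo+hi)/2;i=int(np.argmax(prof>h))
    return (i-1+(h-prof[i-1])/(prof[i]-prof[i-1])+.5)/s
def refine(im,cam,c,yaw,zr,left,n=3,L=.16,W=.095,s=4,far=True):
    """centre and yaw of a tote from its silhouette edges: far end and the left/right long side"""
    c=np.array(c,float);g=im.astype(np.float32)[:,:,1]
    for _ in range(n):
        r=rect(g,cam,c,yaw,zr,s,L,W);h=int(L*1000*s);wd=int(W*1000*s);cl=lambda y:int(wd/2-y*s)
        fx=np.mean([80-edge(r[:,cl(y+4):cl(y-4)].mean(1),s) for y in(-24,24)])
        rr=r if left else r[:,::-1]
        e=[47.5-edge(rr[int(h/2-(x+6)*s):int(h/2-(x-6)*s)].mean(0),s) for x in(-38,-10,15,42)]
        k=np.polyfit([-38,-10,15,42],e,1);dy=(np.polyval(k,0)-31.5)*(1 if left else -1)
        dyaw=np.degrees(np.arctan(k[0]))*(1 if left else -1)
        ex=np.array([np.cos(np.radians(yaw)),np.sin(np.radians(yaw))]);ey=np.array([-ex[1],ex[0]])
        c=c+((fx-60.5)*ex+dy*ey)/1000;yaw+=dyaw
    return c.round(4),round(yaw,2)
E
python3 - <<'E'
from h import *
t0,s0=cv2.imread('pics/raw_t0.png'),cv2.imread('pics/raw_s0.png')
d=np.load('avg.npz')
for n,c,y,l in(('A',(.5159,.4122),-13,1),('B',(.4331,-.2445),-8,0),('C',(.5077,-.4231),-6,0)):
    print(n,refine(t0,'top',c,y,.05,l),refine(s0,'scene',c,y,.05,l), '' if n=='A' else (refine(d['a'],'top',c,y,.05,l),refine(d['b'],'scene',c,y,.05,l)))
E
```

```text
A (array([0.5188, 0.413 ]), np.float64(-13.42)) (array([0.5196, 0.4142]), np.float64(-13.43)) 
B (array([ 0.436 , -0.2475]), np.float64(-9.28)) (array([ 0.4371, -0.2455]), np.float64(-9.29)) ((array([ 0.4361, -0.2475]), np.float64(-9.28)), (array([ 0.4372, -0.2456]), np.float64(-9.3)))
C (array([ 0.5114, -0.4261]), np.float64(-6.38)) (array([ 0.5126, -0.4246]), np.float64(-6.56)) ((array([ 0.5114, -0.4261]), np.float64(-6.4)), (array([ 0.5127, -0.4247]), np.float64(-6.55)))
```

```bash
python3 - <<'E'
from h import *
d=np.load('avg.npz')
for n,c in(('L',(.5828,.0755)),('R',(.5747,-.0245))):
    for l in(1,0): print(n,refine(d['a'],'top',c,-4.5,.07,l,1),refine(d['b'],'scene',c,-4.5,.07,l,1))
E
python3 plan.py .5192 .4136 .10 76.6 .5192 .4136 .037 76.6
```

```text
L (array([0.5836, 0.0758]), np.float64(-4.33)) (array([0.5848, 0.0772]), np.float64(-0.58))
L (array([0.5834, 0.0743]), np.float64(-5.88)) (array([0.5847, 0.0761]), np.float64(-4.11))
R (array([ 0.5734, -0.0241]), np.float64(-4.28)) (array([ 0.5762, -0.0236]), np.float64(2.25))
R (array([ 0.5733, -0.0257]), np.float64(-4.38)) (array([ 0.5762, -0.0242]), np.float64(-4.13))
t 8.2 pos [0.5151 0.4113 0.2511] th 77.0 F [0.1 0.1 0.2] grip 0.998 0.0 q [-0.81  0.33  0.12  1.41 -0.04  1.4   0.66]
 leg0 travel [-0.0035, 0.0032, 0.1511] turn [0.01, 0.0, 0.39] rows>=3.0
 leg1 travel [0.0, -0.0, 0.063] turn [-0.0, 0.0, 0.0] rows>=1.3
```

Request:
{"op": "step_arm", "data": {"commands": [{"travel":[-0.0035,0.0032,0.15],"turn":[0,0,0.4]},{"travel":[-0.0035,0.0032,0.15],"turn":[0,0,0.4]},{"travel":[-0.0035,0.0032,0.15],"turn":[0,0,0.4]},{"travel":[-0.0035,0.0032,0.15],"turn":[0,0,0.4]},{"travel":[-0.0035,0.0032,0.15],"turn":[0,0,0.4]}]}}

```text
time: 8.75
position: [0.5192, 0.4135, 0.1013]
tool_rot: [-0.367, -3.119, 0.001]
ft_force: [1.0, 0.8, 0.6]
grip_width: 0.999
grip_force: 0.0
```

```bash
python3 plan.py .5192 .4136 .037 76.6
```

```text
t 8.8 pos [0.5192 0.4135 0.1013] th 76.6 F [1.  0.8 0.6] grip 0.999 0.0 q [-0.8   0.44  0.11  1.57 -0.05  1.13  0.66]
 leg0 travel [-0.0001, 0.0002, 0.0643] turn [-0.06, -0.04, -0.01] rows>=1.3
```

Request:
{"op": "step_arm", "data": {"commands": [{"travel":[0,0,0.03],"turn":[0,0,0]},{"travel":[0,0,0.05],"turn":[0,0,0]},{"travel":[0,0,0.064],"turn":[0,0,0]},{"travel":[0,0,0.064],"turn":[0,0,0]}]}}

```text
time: 9.15
position: [0.5196, 0.4139, 0.0379]
tool_rot: [0.367, 3.12, 0.001]
ft_force: [0.1, -0.1, 0.1]
grip_width: 1.001
grip_force: 0.0
```

Request:
{"op": "step_arm", "data": {"commands": [{"travel":[0,0,0],"turn":[0,0,0]},{"travel":[0,0,0],"turn":[0,0,0]},{"travel":[0,0,0],"turn":[0,0,0]},{"travel":[0,0,0],"turn":[0,0,0]}], "gripper": 0, "force": 25}}

```text
time: 9.55
position: [0.5196, 0.4133, 0.038]
tool_rot: [0.367, 3.119, -0.0]
ft_force: [-1.1, -1.6, 3.7]
grip_width: 0.722
grip_force: 9.0
```

Request:
{"op": "step_arm", "data": {"commands": [{"travel":[0,0,-0.02],"turn":[0,0,0]},{"travel":[0,0,-0.06],"turn":[0,0,0]},{"travel":[0,0,-0.11],"turn":[0,0,0]},{"travel":[0,0,-0.16],"turn":[0,0,0]},{"travel":[0,0,-0.21],"turn":[0,0,0]}]}}

```text
time: 10.05
position: [0.5188, 0.4131, 0.2486]
tool_rot: [-0.367, -3.12, 0.001]
ft_force: [1.2, -0.8, -2.5]
grip_width: 0.719
grip_force: 25.0
```

```bash
python3 plan.py .5841 .0758 .245 85.6 .5841 .0758 .115 85.6
```

```text
t 10.1 pos [0.5188 0.4131 0.2486] th 76.6 F [ 1.2 -0.8 -2.5] grip 0.719 25.0 q [-0.81  0.34  0.12  1.4  -0.04  1.4   0.65]
 leg0 travel [-0.0709, -0.1565, 0.0019] turn [-0.02, -0.02, -4.5] rows>=3.4
 leg0 travel [-0.0584, -0.1616, 0.0018] turn [-0.02, -0.02, -4.5] rows>=3.4
 leg1 travel [0.0, 0.0, 0.13] turn [0.01, 0.01, -0.01] rows>=2.6
```

Request:
{"op": "step_arm", "data": {"commands": [{"travel":[-0.0709,-0.1565,0],"turn":[0,0,-4.5]},{"travel":[-0.0709,-0.1565,0],"turn":[0,0,-4.5]},{"travel":[-0.0709,-0.1565,0],"turn":[0,0,-4.5]},{"travel":[-0.0709,-0.1565,0],"turn":[0,0,-4.5]}]}}

```text
time: 10.45
position: [0.5534, 0.2376, 0.2471]
tool_rot: [0.255, 3.13, -0.005]
ft_force: [0.4, -0.5, -3.1]
grip_width: 0.722
grip_force: 25.0
```

Request:
{"op": "step_arm", "data": {"commands": [{"travel":[-0.0584,-0.1616,0],"turn":[0,0,-4.5]},{"travel":[-0.0584,-0.1616,0],"turn":[0,0,-4.5]},{"travel":[-0.0584,-0.1616,0],"turn":[0,0,-4.5]},{"travel":[-0.0584,-0.1616,0],"turn":[0,0,-4.5]},{"travel":[-0.0584,-0.1616,0],"turn":[0,0,-4.5]}]}}

```text
time: 10.95
position: [0.585, 0.0698, 0.247]
tool_rot: [0.134, 3.139, -0.004]
ft_force: [0.1, -0.8, -2.3]
grip_width: 0.723
grip_force: 25.0
```

```bash
python3 plan.py .5841 .0758 .115 85.6
```

```text
t 10.9 pos [0.585  0.0698 0.247 ] th 85.1 F [ 0.1 -0.8 -2.3] grip 0.723 25.0 q [-0.43  0.19  0.3   1.6  -0.05  1.36  1.37]
 leg0 travel [0.0015, 0.0062, 0.132] turn [-0.14, 0.02, -0.51] rows>=2.6
```

Request:
{"op": "step_arm", "data": {"commands": [{"travel":[0,0,0.04],"turn":[0,0,0]},{"travel":[0,0,0.04],"turn":[0,0,0]},{"travel":[0,0,0.04],"turn":[0,0,0]}]}}

```text
time: 11.25
position: [0.5836, 0.0773, 0.2064]
tool_rot: [-0.118, -3.137, 0.0]
ft_force: [-0.2, -1.3, -2.5]
grip_width: 0.724
grip_force: 25.0
```

```bash
python3 plan.py .5841 .0758 .115 85.6
```

```text
t 11.2 pos [0.5836 0.0773 0.2064] th 85.7 F [-0.2 -1.3 -2.5] grip 0.724 25.0 q [-0.43  0.21  0.29  1.66 -0.06  1.28  1.37]
 leg0 travel [-0.0009, -0.0014, 0.0914] turn [-0.02, -0.16, 0.09] rows>=1.8
```

Request:
{"op": "step_arm", "data": {"commands": [{"travel":[-0.001,-0.0012,0.03],"turn":[0,0,0]},{"travel":[-0.001,-0.0012,0.06],"turn":[0,0,0]},{"travel":[-0.001,-0.0012,0.08],"turn":[0,0,0]},{"travel":[-0.001,-0.0012,0.091],"turn":[0,0,0]},{"travel":[-0.001,-0.0012,0.091],"turn":[0,0,0]}]}}

```text
time: 11.75
position: [0.5852, 0.0755, 0.1158]
tool_rot: [-0.119, -3.138, 0.0]
ft_force: [-0.9, -0.2, -3.0]
grip_width: 0.719
grip_force: 25.0
```

Request:
{"op": "step_arm", "data": {"commands": [{"travel":[0,0,0.005],"turn":[0,0,0]},{"travel":[0,0,0.01],"turn":[0,0,0]},{"travel":[0,0,0.01],"turn":[0,0,0]}]}}

```text
time: 12.05
position: [0.5857, 0.075, 0.1063]
tool_rot: [0.121, 3.139, 0.0]
ft_force: [-0.1, 0.4, -2.3]
grip_width: 0.718
grip_force: 25.0
```

Request:
{"op": "step_arm", "data": {"commands": [{"travel":[0,0,0.003],"turn":[0,0,0]},{"travel":[0,0,0.006],"turn":[0,0,0]},{"travel":[0,0,0.008],"turn":[0,0,0]},{"travel":[0,0,0.008],"turn":[0,0,0]}]}}

```text
time: 12.45
position: [0.5853, 0.0749, 0.0977]
tool_rot: [-0.121, -3.139, 0.0]
ft_force: [0.3, -0.3, -2.3]
grip_width: 0.727
grip_force: 25.0
```

```bash
python3 plan.py
```

```text
t 12.4 pos [0.5853 0.0749 0.0977] th 85.6 F [ 0.3 -0.3 -2.3] grip 0.727 25.0 q [-0.41  0.3   0.28  1.78 -0.1   1.08  1.4 ]
```

Request:
{"op": "step_arm", "data": {"commands": [{"travel":[0,0,0.003],"turn":[0,0,0]},{"travel":[0,0,0.004],"turn":[0,0,0]},{"travel":[0,0,0.004],"turn":[0,0,0]}]}}

```text
time: 12.75
position: [0.5854, 0.0749, 0.0938]
tool_rot: [-0.121, -3.139, 0.0]
ft_force: [0.5, 1.0, -3.0]
grip_width: 0.723
grip_force: 25.0
```

```bash
python3 plan.py .5853 .075 .215 85.6
```

```text
t 12.8 pos [0.5854 0.0749 0.0938] th 85.6 F [ 0.5  1.  -3. ] grip 0.723 25.0 q [-0.41  0.31  0.28  1.78 -0.1   1.07  1.4 ]
 leg0 travel [0.0001, 0.0001, -0.1212] turn [-0.0, -0.02, -0.01] rows>=2.4
```

No contact 6 mm below stacking height, so the left base faces the same way as this tote (lip far). I'll lift and try the right column, where it should stack.

Request:
{"op": "step_arm", "data": {"commands": [{"travel":[0,0,-0.04],"turn":[0,0,0]},{"travel":[0,0,-0.085],"turn":[0,0,0]},{"travel":[0,0,-0.115],"turn":[0,0,0]},{"travel":[0,0,-0.115],"turn":[0,0,0]}]}}

```text
time: 13.15
position: [0.5887, 0.0752, 0.2149]
tool_rot: [0.121, 3.129, 0.004]
ft_force: [0.4, -0.0, -1.8]
grip_width: 0.725
grip_force: 25.0
```

```bash
python3 plan.py .5753 -.0244 .209 85.6 .5753 -.0244 .109 85.6
```

```text
t 13.2 pos [0.5887 0.0752 0.2149] th 85.6 F [ 0.4 -0.  -1.8] grip 0.725 25.0 q [-0.43  0.21  0.3   1.65 -0.06  1.29  1.37]
 leg0 travel [0.0058, -0.1003, 0.0056] turn [0.18, 0.57, -0.02] rows>=2.0
 leg1 travel [-0.0, -0.0, 0.1] turn [0.0, -0.0, 0.0] rows>=2.0
```

Request:
{"op": "step_arm", "data": {"commands": [{"travel":[0.002,-0.05,0],"turn":[0,0,0]},{"travel":[0.002,-0.1,0],"turn":[0,0,0]},{"travel":[0.002,-0.1,0],"turn":[0,0,0]},{"travel":[0.002,-0.1,0],"turn":[0,0,0]}]}}

```text
time: 13.55
position: [0.5751, -0.0266, 0.2081]
tool_rot: [-0.127, -3.138, -0.0]
ft_force: [0.1, 1.2, -1.8]
grip_width: 0.719
grip_force: 25.0
```

Request:
{"op": "step_arm", "data": {"commands": [{"travel":[0,0,0.03],"turn":[0,0,0]},{"travel":[0,0,0.06],"turn":[0,0,0]},{"travel":[0,0,0.08],"turn":[0,0,0]},{"travel":[0,0,0.095],"turn":[0,0,0]},{"travel":[0,0,0.095],"turn":[0,0,0]}]}}

```text
time: 14.05
position: [0.574, -0.0232, 0.1113]
tool_rot: [-0.118, -3.134, 0.0]
ft_force: [-0.2, 0.1, -3.1]
grip_width: 0.721
grip_force: 25.0
```

```bash
python3 plan.py .5753 -.0244 .105 85.6
```

```text
t 14.1 pos [ 0.574  -0.0232  0.1113] th 85.7 F [-0.2  0.1 -3.1] grip 0.721 25.0 q [-0.31  0.27  0.35  1.8  -0.1   1.1   1.57]
 leg0 travel [-0.0014, -0.0011, 0.0062] turn [-0.02, -0.29, 0.1] rows>=0.1
```

Request:
{"op": "step_arm", "data": {"commands": [{"travel":[-0.001,-0.001,0.004],"turn":[0,0,0]},{"travel":[-0.001,-0.001,0.008],"turn":[0,0,0]},{"travel":[-0.001,-0.001,0.008],"turn":[0,0,0]}]}}

```text
time: 14.35
position: [0.5771, -0.0257, 0.1064]
tool_rot: [0.121, 3.138, 0.0]
ft_force: [0.4, 0.7, -2.3]
grip_width: 0.722
grip_force: 25.0
```

Request:
{"op": "step_arm", "data": {"commands": [{"travel":[0,0,0.002],"turn":[0,0,0]},{"travel":[0,0,0.004],"turn":[0,0,0]},{"travel":[0,0,0.004],"turn":[0,0,0]}]}}

```text
time: 14.65
position: [0.5767, -0.0257, 0.102]
tool_rot: [-0.121, -3.139, -0.0]
ft_force: [0.5, -1.1, -2.0]
grip_width: 0.723
grip_force: 25.0
```

```bash
python3 plan.py
```

```text
t 14.7 pos [ 0.5767 -0.0257  0.102 ] th 85.6 F [ 0.5 -1.1 -2. ] grip 0.723 25.0 q [-0.3   0.28  0.35  1.81 -0.11  1.08  1.58]
```

Request:
{"op": "step_arm", "data": {"commands": [{"travel":[0.0015,0.001,0.002],"turn":[0,0,0]},{"travel":[0.0015,0.001,0.002],"turn":[0,0,0]}]}}

```text
time: 14.85
position: [0.575, -0.0243, 0.0998]
tool_rot: [-0.121, -3.139, -0.0]
ft_force: [-0.8, -0.4, -2.5]
grip_width: 0.722
grip_force: 25.0
```

Request:
{"op": "step_arm", "data": {"commands": [{"travel":[0,0,0.002],"turn":[0,0,0]},{"travel":[0,0,0.003],"turn":[0,0,0]},{"travel":[0,0,0.003],"turn":[0,0,0]}]}}

```text
time: 15.15
position: [0.5752, -0.0246, 0.0968]
tool_rot: [-0.121, -3.139, 0.0]
ft_force: [-0.3, -0.7, -2.1]
grip_width: 0.723
grip_force: 25.0
```

```bash
python3 plan.py
```

```text
t 15.2 pos [ 0.5752 -0.0246  0.0968] th 85.6 F [-0.3 -0.7 -2.1] grip 0.723 25.0 q [-0.3   0.28  0.35  1.81 -0.11  1.07  1.58]
```

Request:
{"op": "step_arm", "data": {"commands": [{"travel":[0,0,0.002],"turn":[0,0,0]},{"travel":[0,0,0.003],"turn":[0,0,0]},{"travel":[0,0,0.003],"turn":[0,0,0]}]}}

```text
time: 15.45
position: [0.5752, -0.0246, 0.0938]
tool_rot: [-0.121, -3.139, -0.0]
ft_force: [-0.0, 0.3, -2.4]
grip_width: 0.721
grip_force: 25.0
```

Run:
```python
from h import *
s=ctrl.get_state();print(s['position'],s['ft_force'],s['tool_rot'])
a=ctrl.get_image('top')[:,:,::-1].copy();b=ctrl.get_image('scene')[:,:,::-1].copy()
cv2.imwrite('pics/raw_t7.png',a);cv2.imwrite('pics/raw_s7.png',b)
o=np.zeros((600,800,3),np.uint8)
o[:,:395]=cv2.resize(a[150:226,222:272],(395,600),interpolation=cv2.INTER_CUBIC)
o[:,400:]=cv2.resize(b[160:250,235:295],(400,600),interpolation=cv2.INTER_CUBIC)
cv2.imwrite('pics/m7.png',o)
```

```text
[ 0.57520812 -0.02456826  0.09382328] [-0.00942789  0.29380663 -2.39480597] [-1.20729862e-01 -3.13889232e+00 -3.50933499e-05]
```

View pics/m7.png

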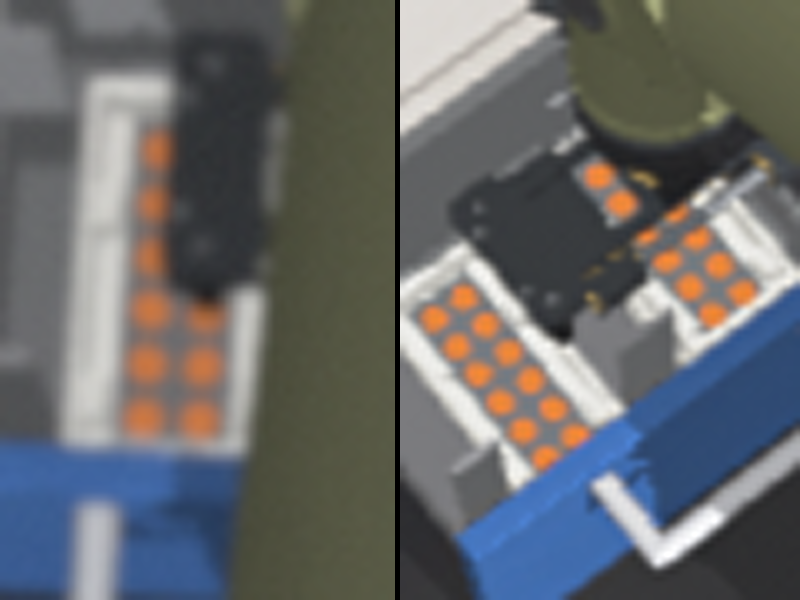

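No contact at the right column either, even at 55.8 mm. The posts in both base totes looked lip-far, which fits. I'll lift, turn the tote half round and test the flipped facing.

Request:
{"op": "step_arm", "data": {"commands": [{"travel":[0,0,-0.045],"turn":[0,0,0]},{"travel":[0,0,-0.09],"turn":[0,0,0]},{"travel":[0,0,-0.135],"turn":[0,0,0]},{"travel":[0,0,-0.145],"turn":[0,0,0]},{"travel":[0,0,-0.145],"turn":[0,0,0]}]}}

```text
time: 16.05
position: [0.5766, -0.0247, 0.2414]
tool_rot: [0.121, 3.135, 0.001]
ft_force: [0.5, 0.0, -2.4]
grip_width: 0.719
grip_force: 25.0
```

Request:
{"op": "step_arm", "data": {"commands": [{"travel":[0,0,0],"turn":[0,0,36]},{"travel":[0,0,0],"turn":[0,0,36]},{"travel":[0,0,0],"turn":[0,0,36]},{"travel":[0,0,0],"turn":[0,0,36]},{"travel":[0,0,0],"turn":[0,0,36]}]}}

```text
time: 16.55
position: [0.574, -0.0245, 0.2363]
tool_rot: [-1.086, -2.944, 0.003]
ft_force: [-0.2, -0.1, -2.1]
grip_width: 0.725
grip_force: 25.0
```

Request:
{"op": "step_arm", "data": {"commands": [{"travel":[0,0,0],"turn":[0,0,36]},{"travel":[0,0,0],"turn":[0,0,36]},{"travel":[0,0,0],"turn":[0,0,36]},{"travel":[0,0,0],"turn":[0,0,36]},{"travel":[0,0,0],"turn":[0,0,36]}]}}

```text
time: 17.05
position: [0.5746, -0.0245, 0.2374]
tool_rot: [-1.941, -2.468, 0.003]
ft_force: [0.0, -0.2, -3.6]
grip_width: 0.72
grip_force: 25.0
```

Request:
{"op": "step_arm", "data": {"commands": [{"travel":[0,0,0],"turn":[0,0,36]},{"travel":[0,0,0],"turn":[0,0,36]},{"travel":[0,0,0],"turn":[0,0,36]},{"travel":[0,0,0],"turn":[0,0,36]},{"travel":[0,0,0],"turn":[0,0,36]}]}}

```text
time: 17.55
position: [0.5749, -0.0245, 0.2381]
tool_rot: [-2.608, -1.75, 0.002]
ft_force: [0.4, -0.4, -1.8]
grip_width: 0.717
grip_force: 25.0
```

Request:
{"op": "step_arm", "data": {"commands": [{"travel":[0,0,0],"turn":[0,0,36]},{"travel":[0,0,0],"turn":[0,0,36]},{"travel":[0,0,0],"turn":[0,0,36]},{"travel":[0,0,0],"turn":[0,0,36]},{"travel":[0,0,0],"turn":[0,0,36]}]}}

```text
time: 18.05
position: [0.575, -0.0246, 0.2385]
tool_rot: [-3.022, -0.86, 0.001]
ft_force: [-0.8, -0.1, -2.7]
grip_width: 0.718
grip_force: 25.0
```

Request:
{"op": "step_arm", "data": {"commands": [{"travel":[0,0,0],"turn":[0,0,36]},{"travel":[0,0,0],"turn":[0,0,36]},{"travel":[0,0,0],"turn":[0,0,36]},{"travel":[0,0,0],"turn":[0,0,36]},{"travel":[0,0,0],"turn":[0,0,36]}]}}

```text
time: 18.55
position: [0.5751, -0.0245, 0.2387]
tool_rot: [3.139, -0.115, -0.001]
ft_force: [-0.7, -0.2, -3.0]
grip_width: 0.722
grip_force: 25.0
```

Request:
{"op": "step_arm", "data": {"commands": [{"travel":[0,0,0],"turn":[0,0,0]},{"travel":[0,0,0],"turn":[0,0,0]},{"travel":[0,0,0],"turn":[0,0,0]}]}}

```text
time: 18.85
position: [0.5753, -0.0246, 0.239]
tool_rot: [-3.139, 0.117, 0.0]
ft_force: [0.1, 0.8, -2.2]
grip_width: 0.724
grip_force: 25.0
```

```bash
python3 plan.py .5750 -.0244 .109 -94.4
```

```text
t 18.9 pos [ 0.5753 -0.0246  0.239 ] th -94.3 F [ 0.1  0.8 -2.2] grip 0.724 25.0 q [-0.56  0.18  0.63  1.66 -0.11  1.34 -1.56]
 leg0 travel [-0.0003, -0.0001, 0.13] turn [-0.01, 0.0, 0.15] rows>=2.6
```

Request:
{"op": "step_arm", "data": {"commands": [{"travel":[0,0,0.04],"turn":[0,0,0]},{"travel":[0,0,0.08],"turn":[0,0,0]},{"travel":[0,0,0.11],"turn":[0,0,0]},{"travel":[0,0,0.13],"turn":[0,0,0]},{"travel":[0,0,0.13],"turn":[0,0,0]}]}}

```text
time: 19.35
position: [0.5733, -0.0245, 0.1064]
tool_rot: [3.138, -0.118, -0.008]
ft_force: [-0.3, -0.4, -2.5]
grip_width: 0.722
grip_force: 25.0
```

Request:
{"op": "step_arm", "data": {"commands": [{"travel":[0,0,0.002],"turn":[0,0,0]},{"travel":[0,0,0.004],"turn":[0,0,0]},{"travel":[0,0,0.006],"turn":[0,0,0]},{"travel":[0,0,0.006],"turn":[0,0,0]}]}}

```text
time: 19.75
position: [0.5763, -0.0246, 0.1042]
tool_rot: [-3.139, 0.12, -0.004]
ft_force: [0.6, -0.0, -0.7]
grip_width: 0.724
grip_force: 25.0
```

Request:
{"op": "step_arm", "data": {"commands": [{"travel":[0,0,0.002],"turn":[0,0,0]},{"travel":[0,0,0.003],"turn":[0,0,0]},{"travel":[0,0,0.003],"turn":[0,0,0]}]}}

```text
time: 20.05
position: [0.5781, -0.0247, 0.1032]
tool_rot: [-3.138, 0.121, -0.01]
ft_force: [-0.8, 0.9, 9.6]
grip_width: 0.719
grip_force: 25.0
```

Request:
{"op": "step_arm", "data": {"commands": [{"travel":[0,0,0.002],"turn":[0,0,0]},{"travel":[0,0,0.003],"turn":[0,0,0]},{"travel":[0,0,0.003],"turn":[0,0,0]}]}}

```text
time: 20.35
position: [0.5806, -0.0249, 0.103]
tool_rot: [-3.138, 0.12, -0.018]
ft_force: [0.3, -0.8, 21.1]
grip_width: 0.722
grip_force: 25.0
```

```bash
python3 plan.py
```

```text
t 20.4 pos [ 0.5806 -0.0249  0.103 ] th -94.4 F [ 0.3 -0.8 21.1] grip 0.722 25.0 q [-0.52  0.3   0.61  1.81 -0.2   1.07 -1.49]
```

Flipped, it makes contact at about 64 mm, which is the stacking level with a slight slip in the grip. So both bases have their lips far. I'll unload, release and look.

Request:
{"op": "step_arm", "data": {"commands": [{"travel":[0,0,-0.003],"turn":[0,0,0]},{"travel":[0,0,-0.005],"turn":[0,0,0]},{"travel":[0,0,-0.005],"turn":[0,0,0]}]}}

```text
time: 20.65
position: [0.5762, -0.0246, 0.1032]
tool_rot: [-3.139, 0.12, -0.003]
ft_force: [1.2, -0.3, 7.3]
grip_width: 0.716
grip_force: 25.0
```

```bash
python3 plan.py
```

```text
t 20.6 pos [ 0.5762 -0.0246  0.1032] th -94.4 F [ 1.2 -0.3  7.3] grip 0.716 25.0 q [-0.53  0.3   0.61  1.82 -0.2   1.08 -1.49]
```

Request:
{"op": "step_arm", "data": {"commands": [{"travel":[0,0,0],"turn":[0,0,0]},{"travel":[0,0,0],"turn":[0,0,0]},{"travel":[0,0,0],"turn":[0,0,0]}], "gripper": 1}}

```text
time: 20.95
position: [0.5746, -0.0245, 0.1013]
tool_rot: [3.139, -0.121, -0.002]
ft_force: [0.3, 0.6, 0.8]
grip_width: 0.907
grip_force: 0.0
```

Request:
{"op": "step_arm", "data": {"commands": [{"travel":[0,0,-0.04],"turn":[0,0,0]},{"travel":[0,0,-0.09],"turn":[0,0,0]},{"travel":[0,0,-0.145],"turn":[0,0,0]},{"travel":[0,0,-0.145],"turn":[0,0,0]}]}}

```text
time: 21.35
position: [0.5786, -0.0252, 0.2536]
tool_rot: [-3.137, 0.121, -0.017]
ft_force: [1.2, -0.1, -0.2]
grip_width: 0.997
grip_force: 0.0
```

```bash
python3 plan.py .4366 -.2465 .245 -99.3
```

```text
t 21.4 pos [ 0.5786 -0.0252  0.2536] th -94.4 F [ 1.2 -0.1 -0.2] grip 0.997 0.0 q [-0.57  0.17  0.64  1.64 -0.11  1.36 -1.56]
 leg0 travel [-0.0623, 0.1158, 0.0034] turn [-0.07, -0.3, 2.44] rows>=2.6
 leg0 travel [-0.0573, 0.1184, 0.0039] turn [-0.07, -0.3, 2.44] rows>=2.6
```

Request:
{"op": "step_arm", "data": {"commands": [{"travel":[-0.0623,0.1158,0],"turn":[0,0,2.44]},{"travel":[-0.0623,0.1158,0],"turn":[0,0,2.44]},{"travel":[-0.0623,0.1158,0],"turn":[0,0,2.44]}]}}

```text
time: 21.65
position: [0.5019, -0.1387, 0.2465]
tool_rot: [3.135, -0.193, -0.002]
ft_force: [0.2, -0.1, -0.1]
grip_width: 1.002
grip_force: 0.0
```

Request:
{"op": "step_arm", "data": {"commands": [{"travel":[-0.0573,0.1184,0],"turn":[0,0,2.44]},{"travel":[-0.0573,0.1184,0],"turn":[0,0,2.44]},{"travel":[-0.0573,0.1184,0],"turn":[0,0,2.44]},{"travel":[-0.0573,0.1184,0],"turn":[0,0,2.44]}]}}

```text
time: 22.05
position: [0.4297, -0.2509, 0.2468]
tool_rot: [3.13, -0.269, -0.001]
ft_force: [0.5, -0.8, -0.9]
grip_width: 1.004
grip_force: 0.0
```

```bash
python3 - <<'E'
from h import *
a=ctrl.get_image('top')[:,:,::-1].copy();b=ctrl.get_image('scene')[:,:,::-1].copy()
cv2.imwrite('pics/raw_t8.png',a);cv2.imwrite('pics/raw_s8.png',b)
o=np.zeros((600,800,3),np.uint8)
o[:300,:400]=cv2.resize(a,(400,300));o[:300,400:]=cv2.resize(b,(400,300))
o[300:,:375]=cv2.resize(a[152:212,225:300],(375,300),interpolation=cv2.INTER_CUBIC)
o[300:,380:]=cv2.resize(b[155:231,215:321],(420,300),interpolation=cv2.INTER_CUBIC)
cv2.imwrite('pics/m8.png',o)
for n,c,y in(('B',(.4366,-.2465),-9.3),('C',(.512,-.4254),-6.5)):
    for im,cam in((a,'top'),(b,'scene')):
        try: print(n,cam,refine(im,cam,c,y,.05,0))
        except Exception as e: print(n,cam,'x')
E
python3 plan.py .4366 -.2465 .1 -99.3
```

```text
B top (array([ 0.3757, -0.2553]), np.float64(22.1))
B scene (array([ 0.4121, -0.241 ]), np.float64(1.18))
C top (array([ 0.5083, -0.428 ]), np.float64(67.43))
C scene (array([ 0.3396, -0.4007]), np.float64(-7.24))
t 22.1 pos [ 0.4329 -0.246   0.2466] th -99.4 F [1.1 0.8 0.8] grip 1.003 0.0 q [-0.38 -0.05  0.83  1.83  0.03  1.34 -1.29]
 leg0 travel [0.0038, 0.0, 0.1466] turn [-0.07, 0.01, -0.08] rows>=2.9
```

View pics/m8.png

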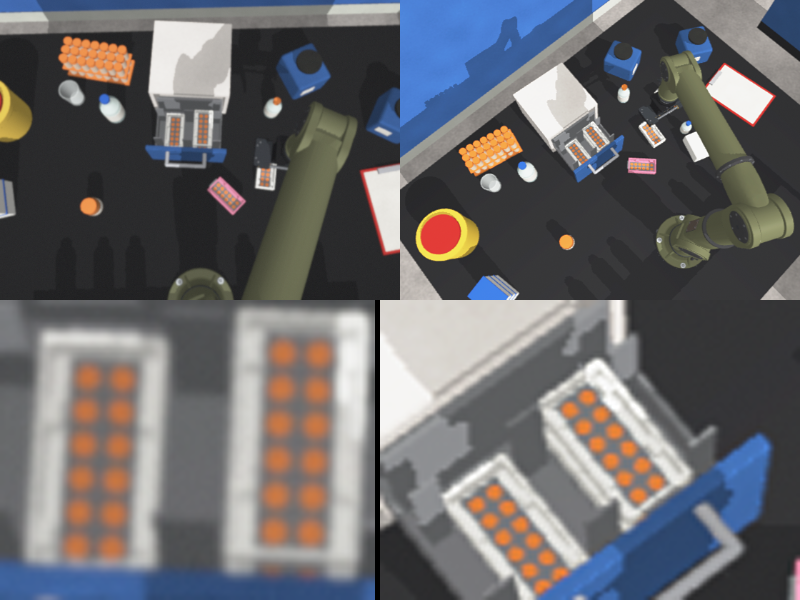

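The right column now has its second tote sitting squarely (lower crops). B is unmoved: in the scene view it is at (351,186) px as before. Now grasping B.

Request:
{"op": "step_arm", "data": {"commands": [{"travel":[0,0,0.05],"turn":[0,0,0]},{"travel":[0,0,0.1],"turn":[0,0,0]},{"travel":[0,0,0.14],"turn":[0,0,0]},{"travel":[0,0,0.14],"turn":[0,0,0]},{"travel":[0,0,0.14],"turn":[0,0,0]}]}}

```text
time: 22.65
position: [0.4339, -0.2452, 0.1072]
tool_rot: [3.131, -0.252, -0.002]
ft_force: [0.3, 0.5, 0.7]
grip_width: 0.998
grip_force: 0.0
```

```bash
python3 plan.py .4366 -.2465 .036 -99.3
python3 - <<'E'
from h import *
a=cv2.imread('pics/raw_t8.png');b=cv2.imread('pics/raw_s8.png')
for z in(.112,.097):
  for l in(1,0):
    print(z,l,refine(a,'top',(.5750,-.0244),-4.4,z,l,1),refine(b,'scene',(.5750,-.0244),-4.4,z,l,1))
E
```

```text
t 22.6 pos [ 0.4339 -0.2452  0.1072] th -99.2 F [0.3 0.5 0.7] grip 0.998 0.0 q [-0.34  0.13  0.86  2.   -0.11  1.06 -1.16]
 leg0 travel [0.003, 0.0008, 0.0712] turn [0.04, 0.08, 0.11] rows>=1.4
0.112 1 (array([ 0.5832, -0.0256]), np.float64(-4.6)) (array([ 0.5857, -0.0178]), np.float64(2.62))
0.112 0 (array([ 0.5831, -0.0271]), np.float64(-5.43)) (array([ 0.585 , -0.0264]), np.float64(-6.61))
0.097 1 (array([ 0.5883, -0.0254]), np.float64(-4.73)) (array([ 0.5902, -0.0199]), np.float64(2.63))
0.097 0 (array([ 0.5881, -0.0279]), np.float64(-5.41)) (array([ 0.5893, -0.0305]), np.float64(-6.51))
```

Run:
```python
from h import *
a=cv2.imread('pics/raw_t8.png');b=cv2.imread('pics/raw_s8.png')
# far edge profile along the central line of R and L columns, both cams
for n,c,z in(('R2',(.5750,-.0244),.112),('L1',(.5841,.0758),.07)):
    for im,cam in((a,'top'),(b,'scene')):
        r=rect(im[:,:,1].astype(np.float32),cam,c,-4.4,z,1,.18,.085)
        print(n,cam,'far x=89..45:',r[0:46:3,14:72].mean(1).astype(int),' near -45..-89:',r[135:180:3,14:72].mean(1).astype(int))
cv2.imwrite('pics/m9.png',np.hstack([cv2.resize(a[145:215,260:310],(400,560),interpolation=cv2.INTER_CUBIC),cv2.resize(b[150:220,255:305],(400,560),interpolation=cv2.INTER_CUBIC)]))
```

```text
R2 top far x=89..45: [ 89  88  85  81  80  79  91 139 182 184 173 163 156 155 155 155]  near -45..-89: [151 152 167 183 163 137 122  98  81  76  77  74  70  73  77]
R2 scene far x=89..45: [107 102  95  92  91  91 123 207 218 199 195 172 167 167 166 166]  near -45..-89: [160 165 206 206 146 104  86  86  87  88  80  76  88  91  91]
L1 top far x=89..45: [112 112 109  98  85  80  84 101 138 188 205 182 164 157 148 144]  near -45..-89: [144 142 143 153 141 113 100  99 100 100 100 104 104 102 105]
L1 scene far x=89..45: [130 130 124 102  95  93  99 126 192 244 214 187 187 168 155 159]  near -45..-89: [163 155 124 111 111 112 116 115 109 122 124 115 116 126 126]
```

View pics/m9.png

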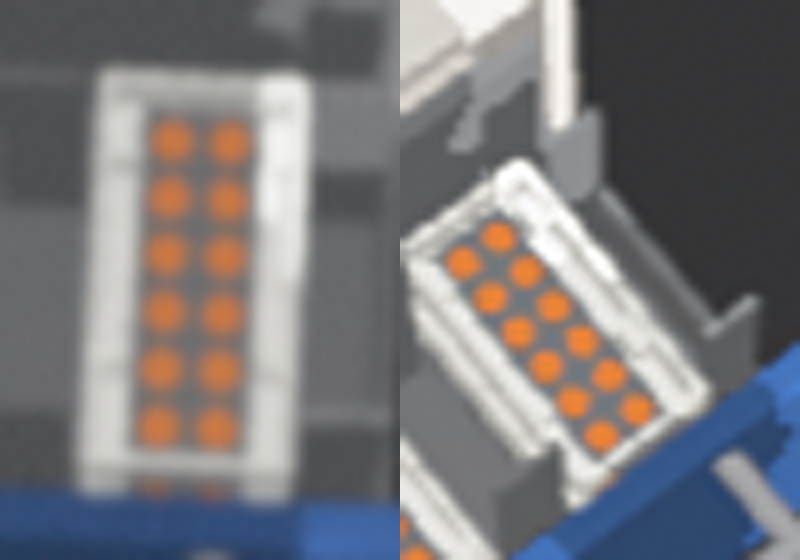

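Run:
```python
from h import *
def tri(p,q):
    M=[]
    for cam,uv in(('top',p),('scene',q)):
        m=ctrl.camera_model(cam);K=np.array([[m['fx'],0,m['cx']],[0,m['fy'],m['cy']],[0,0,1]])
        M.append(K@np.c_[np.array(m['R']),np.array(m['t'])])
    X=cv2.triangulatePoints(M[0],M[1],np.array(p,float).reshape(2,1)-.5,np.array(q,float).reshape(2,1)-.5);return (X[:3]/X[3]).ravel()
P={'far-right':((298.75,154.75),(320,170)),'far-left':((272.1,153.75),(305.6,180.6)),'near-right':((296.5,203),(343.5,198.5)),'near-left':((269.6,202.5),(325.6,208))}
for k,v in P.items(): print(k,tri(*v).round(4))
# vial dots: mean of orange centroids, top and scene, first & last row of R2
for (p,q,n) in(((281.3,162.6),(317.1,179.4),'far vials L? top(172,140) scene(498,235)'),):
    pass
c=lambda u,v,x0,y0:(x0+u/8,y0+v/8)
V={'fl':((172,140),(462,263)),'fr':((231,142),(498,236)),'nl':((158,428),(601,436)),'nr':((217,431),(637,409))}
for k,(p,q) in V.items(): print('vial',k,tri(c(*p,260,145),c(*q,255,150)).round(4))
```

```text
far-right [ 0.4451 -0.0276  0.5921]
far-left [0.4511 0.0093 0.5813]
near-right [ 0.3727 -0.0228  0.5802]
near-left [0.3864 0.0125 0.5429]
vial fl [ 0.442  -0.0038  0.5647]
vial fr [ 0.4391 -0.0143  0.5722]
vial nl [ 3.867e-01 -1.000e-04  5.530e-01]
vial nr [ 0.3842 -0.0106  0.5603]
```

```bash
cat >> h.py <<'E'
def tri(p,q):
    M=[]
    for cam in('top','scene'):
        m=ctrl.camera_model(cam);K=np.array([[m['fx'],0,m['cx']],[0,m['fy'],m['cy']],[0,0,1]])
        M.append(K@np.c_[np.array(m['R']),np.array(m['t'])])
    X=cv2.triangulatePoints(M[0],M[1],np.array(p,float).reshape(2,1)-.5,np.array(q,float).reshape(2,1)-.5);return (X[:3]/X[3]).ravel()
E
python3 - <<'E'
from h import *
c=lambda u,v,x0,y0:(x0+u/8,y0+v/8)
V={'FL':((97,70),(405,245)),'FR':((310,78),(520,160)),'NL':((78,462),(565,465)),'NR':((296,466),(708,388)),'fl':((172,140),(462,263)),'fr':((231,142),(498,236)),'nl':((158,428),(601,436)),'nr':((217,431),(637,409))}
for k,(p,q) in V.items(): print(k,tri(c(*p,260,145),c(q[0]-400,q[1],255,150)).round(4))
E
```

```text
FL [0.6366 0.0026 0.1383]
FR [ 0.6436 -0.0631  0.1057]
NL [0.5267 0.0122 0.1173]
NR [ 0.5226 -0.0547  0.0985]
fl [ 0.6304 -0.0199  0.0902]
fr [ 0.6292 -0.0384  0.0904]
nl [ 0.5393 -0.013   0.085 ]
nr [ 0.5379 -0.0312  0.0853]
```

```bash
cat >> h.py <<'E'
def dots(im,box):
    """orange vial centroids in box (u0,v0,u1,v1), from an 8x enlargement"""
    u0,v0,u1,v1=box;p=cv2.resize(im[v0:v1,u0:u1].astype(np.float32),None,fx=8,fy=8,interpolation=cv2.INTER_CUBIC)
    o=p[:,:,2]-p[:,:,0];o=cv2.GaussianBlur(o,(0,0),9)
    mx=(o==cv2.dilate(o,np.ones((25,25))))&(o>45)
    ys,xs=np.nonzero(mx);out=[]
    for x,y in zip(xs,ys):
        a=o[max(y-8,0):y+9,max(x-8,0):x+9];a=np.clip(a-a.min(),0,None)
        yy,xx=np.mgrid[:a.shape[0],:a.shape[1]]
        out.append((u0+(max(x-8,0)+(a*xx).sum()/a.sum()+.5)/8,v0+(max(y-8,0)+(a*yy).sum()/a.sum()+.5)/8))
    return np.array(out)
def match(A,B,zr=(.0,.16)):
    """pair dots of the two cameras by epipolar reprojection near the vial height z0"""
    res=[]
    for p in A:
        for q in B:
            X=tri(p,q);e=np.hypot(*(np.array(px('top',X))-p+.5))+np.hypot(*(np.array(px('scene',X))-q+.5))
            if e<1.2 and zr[0]<X[2]<zr[1]: res.append((*X,e))
    return np.array(res)
def plane(X):
    A=np.c_[X[:,:2]-X[:,:2].mean(0),np.ones(len(X))];k,_,_,_=np.linalg.lstsq(A,X[:,2],rcond=None);return X[:,:2].mean(0).round(4),k[2].round(4),np.degrees(k[:2]).round(1)
E
python3 - <<'E'
from h import *
def avg(n): return np.mean([ctrl.get_image(n)[:,:,::-1].astype(float) for _ in range(5)],0)
a,b=avg('top'),avg('scene');np.savez('avg2.npz',a=a,b=b)
for n,bt,bs,zr in(('R2',(268,155,298,203),(300,170,345,212),(.075,.11)),('L1',(228,158,260,210),(225,185,292,245),(.03,.065))):
    A,B=dots(a,bt),dots(b,bs);M=match(A,B,zr);print(n,len(A),len(B),len(M))
    if len(M):
        print(M[np.argsort(-M[:,0])].round(4)); print(plane(M))
d=np.load('avg.npz')
for n,bt,bs,zr in(('R1',(268,158,298,212),(265,170,315,228),(.03,.065)),('L1',(228,158,260,210),(225,185,292,245),(.03,.065))):
    A,B=dots(d['a'],bt),dots(d['b'],bs);M=match(A,B,zr);print(n,len(A),len(B),len(M),plane(M) if len(M)>3 else '')
E
```

```text
R2 12 0 0
L1 12 22 10
[[0.6349 0.081  0.0403 0.7343]
 [0.6331 0.0633 0.041  0.6639]
 [0.6168 0.0824 0.0413 0.8024]
 [0.6152 0.0645 0.0425 0.7371]
 [0.5987 0.0837 0.0407 0.7079]
 [0.5972 0.0658 0.0411 0.7077]
 [0.581  0.0852 0.0395 0.7614]
 [0.5791 0.0673 0.0421 0.8639]
 [0.5623 0.0865 0.0418 0.7373]
 [0.5612 0.0687 0.0411 0.723 ]]
(array([0.5979, 0.0749]), np.float64(0.0411), array([-0.3, -2.7]))
R1 12 12 10 (array([ 0.5851, -0.0255]), np.float64(0.0413), array([1.8, 4.8]))
L1 12 24 12 (array([0.5849, 0.0758]), np.float64(0.0413), array([-0.6, -1.1]))
```

Run:
```python
from h import *
d=np.load('avg.npz');e=np.load('avg2.npz')
for n,D,bt,bs,zr in(('R1 before',d,(268,158,298,212),(258,168,315,228),(.03,.065)),('R2 now',e,(268,155,298,203),(255,170,305,212),(.06,.11))):
    A,B=dots(D['a'],bt),dots(D['b'],bs);M=match(A,B,zr);print(n,len(A),len(B),len(M));print(M[np.argsort(-M[:,0])].round(4),plane(M))
```

```text
Traceback (most recent call last):
  File "h.py", line 62, in match
    X=tri(p,q);e=np.hypot(*(np.array(px('top',X))-p+.5))+np.hypot(*(np.array(px('scene',X))-q+.5))
  File "h.py", line 43, in tri
    m=ctrl.camera_model(cam);K=np.array([[m['fx'],0,m['cx']],[0,m['fy'],m['cy']],[0,0,1]])
ValueError: time passes only in moves, steps and waits
```

```bash
sed -i 's/^from bench import ctrl/from bench import ctrl\nimport functools\ncm=functools.lru_cache(None)(ctrl.camera_model)/; s/m=ctrl.camera_model(cam)/m=cm(cam)/' h.py
python3 - <<'E'
from h import *
d=np.load('avg.npz');e=np.load('avg2.npz')
for n,D,bt,bs,zr in(('R1 before',d,(268,158,298,212),(258,168,315,228),(.03,.065)),('R2 now',e,(268,155,298,203),(255,170,305,212),(.06,.11))):
    A,B=dots(D['a'],bt),dots(D['b'],bs);M=match(A,B,zr);print(n,len(A),len(B),len(M));print(M[np.argsort(-M[:,0])].round(4),plane(M))
E
```

```text
R1 before 12 14 10
[[ 0.6219 -0.0193  0.0411  0.7735]
 [ 0.6208 -0.0373  0.0405  0.7599]
 [ 0.6044 -0.0179  0.0395  0.7205]
 [ 0.6027 -0.0359  0.0405  0.6712]
 [ 0.5859 -0.0167  0.0418  0.822 ]
 [ 0.5848 -0.0344  0.0402  0.8175]
 [ 0.5678 -0.0152  0.041   0.6851]
 [ 0.5666 -0.0329  0.0404  0.7102]
 [ 0.5499 -0.0138  0.0409  0.7421]
 [ 0.5485 -0.0317  0.0412  0.8537]] (array([ 0.5853, -0.0255]), np.float64(0.0407), array([-0.3,  1. ]))
R2 now 12 12 12
[[ 0.6298 -0.0203  0.0902  0.8658]
 [ 0.6281 -0.0379  0.0911  0.7033]
 [ 0.6117 -0.0189  0.089   0.7085]
 [ 0.6101 -0.0366  0.0895  0.8879]
 [ 0.5934 -0.0172  0.0888  0.7018]
 [ 0.5926 -0.0355  0.0869  0.6506]
 [ 0.5756 -0.0163  0.0866  0.7699]
 [ 0.5741 -0.0341  0.0863  0.6883]
 [ 0.5578 -0.0147  0.0842  0.7598]
 [ 0.5564 -0.0327  0.0849  0.702 ]
 [ 0.5395 -0.0135  0.084   0.7412]
 [ 0.5383 -0.0312  0.0841  0.678 ]] (array([ 0.584 , -0.0257]), np.float64(0.0871), array([ 4.4, -0.3]))
```

```bash
python3 - <<'E'
from h import *
t0,s0=cv2.imread('pics/raw_t0.png').astype(float),cv2.imread('pics/raw_s0.png').astype(float)
T=dict(A=(.5192,.4136),B=(.4366,-.2465),C=(.512,-.4254))
for n,c in T.items():
    bx=[]
    for cam in('top','scene'):
        u,v=px(cam,[*c,.03]);bx.append((int(u-27),int(v-30),int(u+27),int(v+30)))
    A,B=dots(t0,bx[0]),dots(s0,bx[1]);M=match(A,B,(0,.05))
    M=M[np.hypot(M[:,0]-c[0],M[:,1]-c[1])<.07]
    u=M[:,:2]-M[:,:2].mean(0);ev=np.linalg.svd(u)[2][0];ev=ev*np.sign(ev[0])
    print(n,len(A),len(B),len(M),plane(M),'yaw',np.degrees(np.arctan2(ev[1],ev[0])).round(1),'span',np.ptp(u@ev).round(4), 'mid',((u@ev).max()+(u@ev).min())/2)
E
python3 plan.py .4339 -.2452 .245 -94.4 .578 -.0248 .245 -94.4
```

```text
A 12 12 12 (array([0.5185, 0.4137]), np.float64(0.0225), array([-1.1, -3. ])) yaw -13.3 span 0.0909 mid -2.4307475125988354e-05
B 12 12 12 (array([ 0.4363, -0.2461]), np.float64(0.0225), array([-1.1,  1.2])) yaw -9.7 span 0.0908 mid 0.00017798985700060582
C 12 12 12 (array([ 0.5122, -0.4265]), np.float64(0.0209), array([ 1.5, 11.2])) yaw -6.7 span 0.0917 mid 0.0002451939598702921
t 23.1 pos [ 0.4336 -0.246   0.1075] th -99.3 F [-0.9 -0.1 -0.3] grip 1.001 0.0 q [-0.34  0.13  0.86  2.   -0.11  1.06 -1.16]
 leg0 travel [0.0003, -0.0009, -0.1375] turn [-0.02, -0.06, -4.88] rows>=2.7
 leg1 travel [0.0634, -0.1154, 0.0] turn [0.0, 0.0, -0.0] rows>=2.6
 leg1 travel [0.0634, -0.1154, 0.0] turn [0.0, 0.0, -0.0] rows>=2.6
```

Run:
```python
from h import *
a,b=cv2.imread('pics/raw_t7.png').astype(float),cv2.imread('pics/raw_s7.png').astype(float)
B=dots(b,(255,170,305,215))
for q in B: print(q.round(1), w('scene',*(q-.5),.076).round(4)[:2])
e=np.load('avg2.npz')
print('R2 same method'); 
for q in dots(e['b'],(255,170,305,212)): print(w('scene',*(q-.5),.087).round(4)[:2],end=' ')
```

```text
[264.9 186.4] [ 0.6222 -0.0203]
[268.3 190.5] [ 0.6042 -0.0189]
[276.7 192.2] [ 0.5817 -0.035 ]
[272.1 195.6] [ 0.5831 -0.0163]
[279.7 195.9] [ 0.5656 -0.0335]
[275.2 199.2] [ 0.5671 -0.0154]
[282.9 199.8] [ 0.5488 -0.0323]
[278.6 203.2] [ 0.5498 -0.0143]
[286.4 204. ] [ 0.5308 -0.0311]
[281.9 207.2] [ 0.5324 -0.0131]
R2 same method
[ 0.6304 -0.0389] [ 0.6321 -0.0211] [ 0.6121 -0.0373] [ 0.6133 -0.0194] [ 0.5935 -0.0355] [ 0.5949 -0.0176] [ 0.5749 -0.0339] [ 0.5766 -0.0162] [ 0.5568 -0.0321] [ 0.5581 -0.014 ] [ 0.5385 -0.0304] [ 0.5398 -0.0127]
```

Run:
```python
from h import *
a,b=cv2.imread('pics/raw_t7.png').astype(float),cv2.imread('pics/raw_s7.png').astype(float)
A,B=dots(a,(236,158,256,212)),dots(b,(255,170,305,215))
B2=dots(b,(225,185,292,245))
A=dots(a,(225,155,262,212)); print(A.round(1))
M=match(A,np.vstack([B,B2]),(.02,.11));print(M.round(4))
s=ctrl.get_state();print(s['time'],s['torque'])
```

```text
[[241.9 169.2]
 [241.4 175.8]
 [241.1 182.7]
 [241.2 189.3]
 [248.  190.5]
 [240.7 196.2]
 [247.7 196.5]
 [240.3 202.9]
 [247.3 203.2]]
[[0.628  0.0824 0.049  0.7392]
 [0.6099 0.0838 0.049  0.559 ]
 [0.5926 0.0852 0.0472 0.8954]
 [0.5765 0.0856 0.0404 0.7063]
 [0.5581 0.0869 0.0414 0.7612]
 [0.5566 0.069  0.0418 0.6382]
 [0.5397 0.0703 0.0416 1.1991]]
23.15 [-0.01346865  0.17443875 -0.03391156]
```

R2's vials show it 8 mm too far back and tilted 4.4°, with its far end on the rim. The drawer has also crept in about 4 mm. I'll regrasp this tote and reseat it.

Request:
{"op": "step_arm", "data": {"commands": [{"travel":[0,0,-0.05],"turn":[0,0,-4.9]},{"travel":[0,0,-0.1],"turn":[0,0,-4.9]},{"travel":[0,0,-0.1375],"turn":[0,0,-4.9]},{"travel":[0,0,-0.1375],"turn":[0,0,-4.9]}]}}

```text
time: 23.55
position: [0.4362, -0.2476, 0.25]
tool_rot: [3.138, -0.121, 0.016]
ft_force: [0.3, -0.6, -0.7]
grip_width: 1.0
grip_force: 0.0
```

Request:
{"op": "step_arm", "data": {"commands": [{"travel":[0.0634,-0.1154,0],"turn":[0,0,0]},{"travel":[0.0634,-0.1154,0],"turn":[0,0,0]},{"travel":[0.0634,-0.1154,0],"turn":[0,0,0]}]}}

```text
time: 23.85
position: [0.5066, -0.1318, 0.2438]
tool_rot: [-3.138, 0.115, 0.0]
ft_force: [-0.1, -0.3, -0.6]
grip_width: 1.004
grip_force: 0.0
```

Request:
{"op": "step_arm", "data": {"commands": [{"travel":[0.0634,-0.1154,0],"turn":[0,0,0]},{"travel":[0.0634,-0.1154,0],"turn":[0,0,0]},{"travel":[0.0634,-0.1154,0],"turn":[0,0,0]},{"travel":[0.0634,-0.1154,0],"turn":[0,0,0]},{"travel":[0.0634,-0.1154,0],"turn":[0,0,0]}]}}

```text
time: 24.35
position: [0.577, -0.0254, 0.2433]
tool_rot: [3.138, -0.118, -0.003]
ft_force: [-0.7, -1.4, 0.5]
grip_width: 0.995
grip_force: 0.0
```

```bash
python3 plan.py .583 -.0252 .16 -94.4 .583 -.0252 .106 -94.4
```

```text
t 24.4 pos [ 0.577  -0.0254  0.2433] th -94.3 F [-0.7 -1.4  0.5] grip 0.995 0.0 q [-0.58  0.18  0.66  1.65 -0.11  1.35 -1.55]
 leg0 travel [0.0061, -0.0008, 0.0833] turn [0.09, 0.12, 0.08] rows>=1.7
 leg1 travel [0.0, 0.0, 0.054] turn [0.0, 0.0, 0.0] rows>=1.1
```

Request:
{"op": "step_arm", "data": {"commands": [{"travel":[0.006,0,0.04],"turn":[0,0,0]},{"travel":[0.006,0,0.08],"turn":[0,0,0]},{"travel":[0.006,0,0.11],"turn":[0,0,0]},{"travel":[0.006,0,0.137],"turn":[0,0,0]},{"travel":[0.006,0,0.137],"turn":[0,0,0]}]}}

```text
time: 24.85
position: [0.5795, -0.028, 0.1038]
tool_rot: [3.138, -0.125, -0.012]
ft_force: [-0.2, 0.5, -0.7]
grip_width: 0.998
grip_force: 0.0
```

Request:
{"op": "step_arm", "data": {"commands": [{"travel":[0,0,0],"turn":[0,0,0]},{"travel":[0,0,0],"turn":[0,0,0]},{"travel":[0,0,0],"turn":[0,0,0]},{"travel":[0,0,0],"turn":[0,0,0]},{"travel":[0,0,0],"turn":[0,0,0]}], "gripper": 0, "force": 25}}

```text
time: 25.35
position: [0.5843, -0.0258, 0.1089]
tool_rot: [-3.139, 0.12, -0.003]
ft_force: [-0.4, 0.3, 4.8]
grip_width: 0.723
grip_force: 25.0
```

```bash
python3 plan.py;python3 - <<'E'
from h import *
b=ctrl.get_image('scene')[:,:,::-1].astype(float)
for q in dots(b,(255,170,305,215)): print(w('scene',*(q-.5),.087).round(4)[:2],end=' ')
print()
for q in dots(b,(225,185,292,245)): print(w('scene',*(q-.5),.041).round(4)[:2],end=' ')
E
```

```text
t 25.4 pos [ 0.5843 -0.0258  0.1089] th -94.4 F [-0.4  0.3  4.8] grip 0.723 25.0 q [-0.54  0.32  0.63  1.79 -0.21  1.1  -1.48]
[ 0.5927 -0.036 ] [ 0.5936 -0.018 ] [ 0.5746 -0.0347] [ 0.5761 -0.0167] [ 0.5566 -0.0329] [ 0.5579 -0.0148] [ 0.5385 -0.0311] [ 0.54   -0.0131] 
[ 0.6062 -0.0471] [ 0.6072 -0.0285] [ 0.5876 -0.0458] [ 0.5892 -0.0272] [ 0.569 -0.044] [ 0.5703 -0.0253] [ 0.5503 -0.0421] [0.6341 0.0633] [ 0.5519 -0.0235] [0.6358 0.0811] [0.6167 0.0642] [0.618  0.0824] [0.5983 0.0658] [0.5996 0.0838] [0.5806 0.0672] [0.5817 0.0855] [0.5622 0.0687] [0.5636 0.0864] [0.546  0.0696] [0.5476 0.0876]
```

Request:
{"op": "step_arm", "data": {"commands": [{"travel":[-0.003,0,-0.002],"turn":[0,0,0]},{"travel":[-0.005,0,-0.002],"turn":[0,0,0]},{"travel":[-0.006,0,-0.002],"turn":[0,0,0]},{"travel":[-0.006,0,-0.002],"turn":[0,0,0]}], "force": 12}}

```text
time: 25.8
position: [0.5768, -0.0255, 0.109]
tool_rot: [3.139, -0.12, -0.002]
ft_force: [0.0, 0.3, -2.3]
grip_width: 0.721
grip_force: 12.0
```

```bash
cat > look.py <<'E'
from h import *
s=ctrl.get_state();print(np.round(s['position'],4),np.round(s['ft_force'],1),np.round(s['torque'],2),np.round(s['tool_rot'],3))
b=ctrl.get_image('scene')[:,:,::-1].astype(float)
R=np.array([w('scene',*(q-.5),.083)[:2] for q in dots(b,(255,170,305,215))]);L=np.array([w('scene',*(q-.5),.041)[:2] for q in dots(b,(225,185,292,245))]);L=L[L[:,1]>.05]
print('R',np.sort(R[:,0]).round(4),'L',np.sort(L[:,0]).round(4))
E
python3 look.py
```

```text
[ 0.5768 -0.0255  0.109 ] [ 0.   0.3 -2.3] [-0.02  0.15 -0.02] [ 3.139e+00 -1.200e-01 -2.000e-03]
R [0.5319 0.5333 0.5501 0.5515 0.5683 0.5699 0.586  0.5876] L [0.546  0.5476 0.5622 0.5636 0.5806 0.5817 0.5983 0.5996 0.6167 0.618
 0.6341 0.6358]
```

Request:
{"op": "step_arm", "data": {"commands": [{"travel":[0.003,0,0],"turn":[0,0,0]},{"travel":[0.003,0,0],"turn":[0,0,0]}], "force": 8}}

```text
time: 26.05
position: [0.5809, -0.0258, 0.1095]
tool_rot: [3.139, -0.12, 0.001]
ft_force: [0.6, -0.6, -2.8]
grip_width: 0.725
grip_force: 8.0
```

Request:
{"op": "step_arm", "data": {"commands": [{"travel":[0,0,0.002],"turn":[0,0,0]},{"travel":[0,0,0.004],"turn":[0,0,0]},{"travel":[0,0,0.004],"turn":[0,0,0]}]}}

```text
time: 26.35
position: [0.581, -0.0258, 0.1059]
tool_rot: [-3.139, 0.12, -0.002]
ft_force: [1.3, -0.5, 0.6]
grip_width: 0.72
grip_force: 8.0
```

Request:
{"op": "step_arm", "data": {"commands": [{"travel":[0,0,0.002],"turn":[0,0,0]},{"travel":[0,0,0.003],"turn":[0,0,0]},{"travel":[0,0,0.003],"turn":[0,0,0]}]}}

```text
time: 26.65
position: [0.5814, -0.0258, 0.1042]
tool_rot: [-3.139, 0.12, -0.003]
ft_force: [-1.5, -0.7, 7.9]
grip_width: 0.723
grip_force: 8.0
```

```bash
python3 look.py
```

```text
[ 0.5814 -0.0258  0.1042] [-1.5 -0.7  7.9] [0.02 0.32 0.06] [-3.139e+00  1.200e-01 -3.000e-03]
R [0.5357 0.5371 0.5538 0.555  0.5709 0.5725 0.5891 0.5905] L [0.5439 0.5452 0.5599 0.5612 0.578  0.5794 0.5962 0.5977 0.6146 0.6155
 0.6321 0.6335]
```

Request:
{"op": "step_arm", "data": {"commands": [{"travel":[0,0,-0.002],"turn":[0,0,0]},{"travel":[0,0,-0.002],"turn":[0,0,0]}]}}

```text
time: 26.9
position: [0.5797, -0.0258, 0.1043]
tool_rot: [-3.139, 0.12, 0.002]
ft_force: [-0.7, 0.5, 2.0]
grip_width: 0.725
grip_force: 8.0
```

Request:
{"op": "step_arm", "data": {"commands": [{"travel":[0,0,0],"turn":[0,0,0]},{"travel":[0,0,0],"turn":[0,0,0]},{"travel":[0,0,0],"turn":[0,0,0]},{"travel":[0,0,0],"turn":[0,0,0]}], "gripper": 1}}

```text
time: 27.3
position: [0.5803, -0.0258, 0.1045]
tool_rot: [3.139, -0.12, -0.0]
ft_force: [-0.2, -0.3, -0.3]
grip_width: 0.968
grip_force: 0.0
```

Request:
{"op": "step_arm", "data": {"commands": [{"travel":[0,0,-0.02],"turn":[0,0,0]},{"travel":[0,0,-0.06],"turn":[0,0,0]},{"travel":[0,0,-0.1],"turn":[0,0,0]},{"travel":[0,0,-0.14],"turn":[0,0,0]},{"travel":[0,0,-0.14],"turn":[0,0,0]}]}}

```text
time: 27.8
position: [0.5837, -0.0264, 0.2508]
tool_rot: [-3.138, 0.121, -0.017]
ft_force: [0.9, -0.3, -0.4]
grip_width: 0.999
grip_force: 0.0
```

Request:
{"op": "step_arm", "data": {"commands": [{"travel":[-0.0634,0.1154,0],"turn":[0,0,2.45]},{"travel":[-0.0634,0.1154,0],"turn":[0,0,2.45]},{"travel":[-0.0634,0.1154,0],"turn":[0,0,2.45]}]}}

```text
time: 28.1
position: [0.506, -0.1395, 0.2441]
tool_rot: [3.135, -0.192, -0.001]
ft_force: [0.3, -1.1, 0.1]
grip_width: 0.996
grip_force: 0.0
```

Request:
{"op": "step_arm", "data": {"commands": [{"travel":[-0.06,0.118,0],"turn":[0,0,2.45]},{"travel":[-0.06,0.118,0],"turn":[0,0,2.45]},{"travel":[-0.06,0.118,0],"turn":[0,0,2.45]},{"travel":[-0.06,0.118,0],"turn":[0,0,2.45]},{"travel":[-0.06,0.118,0],"turn":[0,0,2.45]}]}}

```text
time: 28.6
position: [0.4344, -0.2462, 0.2443]
tool_rot: [-3.13, 0.257, -0.001]
ft_force: [0.8, 0.2, 0.3]
grip_width: 0.999
grip_force: 0.0
```

```bash
cat > both.py <<'E'
from h import *
import sys
def avg(n): return np.mean([ctrl.get_image(n)[:,:,::-1].astype(float) for _ in range(4)],0)
a,b=avg('top'),avg('scene');np.savez('now.npz',a=a,b=b)
A,B=dots(a,(222,140,305,212)),dots(b,(215,155,315,245))
M=match(A,B,(.02,.17))
for n,lo,hi in(('L',.05,.11),('R',-.06,.0)):
    S=M[(M[:,1]>lo)&(M[:,1]<hi)];S=S[S[:,3]<1.1]
    S=S[np.abs(S[:,2]-np.median(S[:,2]))<.015];S=S[np.argsort(-S[:,0])];print(n,len(S),'x',S[:,0].round(4),'z',S[:,2].round(3),plane(S))
E
python3 both.py; python3 plan.py .4363 -.2463 .1 -99.5 .4363 -.2463 .036 -99.5
```

```text
L 10 x [0.6321 0.6316 0.6142 0.6131 0.5967 0.5949 0.5783 0.5766 0.5604 0.5584] z [0.042 0.039 0.042 0.042 0.041 0.042 0.041 0.043 0.04  0.043] (array([0.5956, 0.075 ]), np.float64(0.0414), array([-0.5, -1.6]))
R 12 x [0.6238 0.6226 0.6063 0.6043 0.5882 0.5865 0.5702 0.5685 0.5517 0.5504
 0.5339 0.5323] z [0.084 0.083 0.083 0.085 0.082 0.083 0.083 0.083 0.084 0.084 0.084 0.084] (array([ 0.5782, -0.0264]), np.float64(0.0835), array([-0.5, -1.3]))
t 29.0 pos [ 0.4352 -0.2454  0.2444] th -99.2 F [1.  0.9 0.1] grip 0.998 0.0 q [-0.4  -0.04  0.85  1.83  0.03  1.34 -1.29]
 leg0 travel [0.0013, 0.0007, 0.1444] turn [0.02, 0.01, 0.3] rows>=2.9
 leg1 travel [-0.0, -0.0, 0.064] turn [-0.0, 0.0, -0.0] rows>=1.3
```

R2 is now level and 42.5 mm above R1, so it is properly stacked. On to B.

Request:
{"op": "step_arm", "data": {"commands": [{"travel":[0.0013,0.0007,0.05],"turn":[0,0,0.3]},{"travel":[0.0013,0.0007,0.1],"turn":[0,0,0.3]},{"travel":[0.0013,0.0007,0.144],"turn":[0,0,0.3]},{"travel":[0.0013,0.0007,0.144],"turn":[0,0,0.3]},{"travel":[0.0013,0.0007,0.144],"turn":[0,0,0.3]}]}}

```text
time: 29.5
position: [0.436, -0.2471, 0.1011]
tool_rot: [3.13, -0.262, -0.002]
ft_force: [0.4, 0.8, 0.7]
grip_width: 1.003
grip_force: 0.0
```

```bash
python3 plan.py .4363 -.2463 .036 -99.5
```

```text
t 29.5 pos [ 0.436  -0.2471  0.1011] th -99.6 F [0.4 0.8 0.7] grip 1.003 0.0 q [-0.35  0.15  0.87  2.   -0.14  1.05 -1.15]
 leg0 travel [0.0002, -0.0009, 0.0651] turn [0.05, 0.06, -0.09] rows>=1.3
```

Request:
{"op": "step_arm", "data": {"commands": [{"travel":[0,-0.0005,0.03],"turn":[0,0,0]},{"travel":[0,-0.0005,0.05],"turn":[0,0,0]},{"travel":[0,-0.0005,0.064],"turn":[0,0,0]},{"travel":[0,-0.0005,0.064],"turn":[0,0,0]}]}}

```text
time: 29.9
position: [0.4366, -0.2464, 0.0371]
tool_rot: [-3.131, 0.262, -0.001]
ft_force: [0.2, 0.7, 0.0]
grip_width: 0.997
grip_force: 0.0
```

Request:
{"op": "step_arm", "data": {"commands": [{"travel":[0,0,0],"turn":[0,0,0]},{"travel":[0,0,0],"turn":[0,0,0]},{"travel":[0,0,0],"turn":[0,0,0]},{"travel":[0,0,0],"turn":[0,0,0]},{"travel":[0,0,0],"turn":[0,0,0]}], "gripper": 0, "force": 25}}

```text
time: 30.4
position: [0.4367, -0.2463, 0.0373]
tool_rot: [-3.13, 0.262, -0.002]
ft_force: [-1.6, 1.9, 6.1]
grip_width: 0.719
grip_force: 25.0
```

```bash
python3 plan.py
```

```text
t 30.4 pos [ 0.4367 -0.2463  0.0373] th -99.6 F [-1.6  1.9  6.1] grip 0.719 25.0 q [-0.29  0.27  0.84  2.05 -0.26  0.92 -1.05]
```

Request:
{"op": "step_arm", "data": {"commands": [{"travel":[0,0,-0.02],"turn":[0,0,0]},{"travel":[0,0,-0.06],"turn":[0,0,0]},{"travel":[0,0,-0.11],"turn":[0,0,0]},{"travel":[0,0,-0.16],"turn":[0,0,0]},{"travel":[0,0,-0.21],"turn":[0,0,0]}]}}

```text
time: 30.9
position: [0.4351, -0.2465, 0.248]
tool_rot: [-3.13, 0.263, 0.001]
ft_force: [1.8, -0.3, -2.5]
grip_width: 0.724
grip_force: 25.0
```

Request:
{"op": "step_arm", "data": {"commands": [{"travel":[0,0,0],"turn":[0,0,0]},{"travel":[0,0,0],"turn":[0,0,0]}]}}

```text
time: 31.1
position: [0.4363, -0.2465, 0.247]
tool_rot: [-3.13, 0.262, -0.003]
ft_force: [-0.1, -0.2, -2.4]
grip_width: 0.716
grip_force: 25.0
```

```bash
python3 plan.py .5866 .0757 .245 -8 .5866 .0757 .245 85.6
```

```text
t 31.1 pos [ 0.4363 -0.2465  0.247 ] th -99.6 F [-0.1 -0.2 -2.4] grip 0.716 25.0 q [-0.43 -0.04  0.89  1.82  0.03  1.34 -1.29]
 leg0 travel [0.0315, -0.1142, 0.0008] turn [0.02, -0.04, -30.52] rows>=3.6
 leg0 travel [0.0852, -0.0824, 0.0008] turn [0.02, -0.04, -30.52] rows>=3.6
 leg0 travel [0.1152, -0.0277, 0.0008] turn [0.02, -0.04, -30.52] rows>=3.6
 leg1 travel [0.0, 0.0, 0.0] turn [-0.0, -0.0, -31.2] rows>=3.6
 leg1 travel [0.0, 0.0, 0.0] turn [-0.0, -0.0, -31.2] rows>=3.6
 leg1 travel [-0.0, 0.0, 0.0] turn [-0.0, -0.0, -31.2] rows>=3.6
```

Request:
{"op": "step_arm", "data": {"commands": [{"travel":[0.0315,-0.1142,0],"turn":[0,0,-30.5]},{"travel":[0.0315,-0.1142,0],"turn":[0,0,-30.5]},{"travel":[0.0315,-0.1142,0],"turn":[0,0,-30.5]},{"travel":[0.0315,-0.1142,0],"turn":[0,0,-30.5]}]}}

```text
time: 31.5
position: [0.486, -0.1343, 0.2435]
tool_rot: [-3.085, -0.588, 0.008]
ft_force: [-0.3, 0.1, -1.6]
grip_width: 0.721
grip_force: 25.0
```

Request:
{"op": "step_arm", "data": {"commands": [{"travel":[0.0852,-0.0824,0],"turn":[0,0,-30.5]},{"travel":[0.0852,-0.0824,0],"turn":[0,0,-30.5]},{"travel":[0.0852,-0.0824,0],"turn":[0,0,-30.5]},{"travel":[0.0852,-0.0824,0],"turn":[0,0,-30.5]}]}}

```text
time: 31.9
position: [0.5357, -0.0269, 0.243]
tool_rot: [-2.821, -1.378, 0.008]
ft_force: [-0.5, -0.0, -3.3]
grip_width: 0.722
grip_force: 25.0
```

Request:
{"op": "step_arm", "data": {"commands": [{"travel":[0.1152,-0.0277,0],"turn":[0,0,-30.5]},{"travel":[0.1152,-0.0277,0],"turn":[0,0,-30.5]},{"travel":[0.1152,-0.0277,0],"turn":[0,0,-30.5]},{"travel":[0.1152,-0.0277,0],"turn":[0,0,-30.5]}]}}

```text
time: 32.3
position: [0.5855, 0.0805, 0.2424]
tool_rot: [-2.358, -2.071, 0.008]
ft_force: [-0.8, 0.5, -2.0]
grip_width: 0.718
grip_force: 25.0
```

Request:
{"op": "step_arm", "data": {"commands": [{"travel":[0,0,0],"turn":[0,0,-31.2]},{"travel":[0,0,0],"turn":[0,0,-31.2]},{"travel":[0,0,0],"turn":[0,0,-31.2]},{"travel":[0,0,0],"turn":[0,0,-31.2]}]}}

```text
time: 32.7
position: [0.5849, 0.0752, 0.2431]
tool_rot: [-1.723, -2.622, 0.007]
ft_force: [0.1, 0.4, -2.5]
grip_width: 0.727
grip_force: 25.0
```

Request:
{"op": "step_arm", "data": {"commands": [{"travel":[0,0,0],"turn":[0,0,-31.2]},{"travel":[0,0,0],"turn":[0,0,-31.2]},{"travel":[0,0,0],"turn":[0,0,-31.2]},{"travel":[0,0,0],"turn":[0,0,-31.2]}]}}

```text
time: 33.1
position: [0.585, 0.0751, 0.2431]
tool_rot: [-0.954, -2.988, 0.005]
ft_force: [0.5, -0.4, -2.4]
grip_width: 0.718
grip_force: 25.0
```

Request:
{"op": "step_arm", "data": {"commands": [{"travel":[0,0,0],"turn":[0,0,-31.2]},{"travel":[0,0,0],"turn":[0,0,-31.2]},{"travel":[0,0,0],"turn":[0,0,-31.2]},{"travel":[0,0,0],"turn":[0,0,-31.2]},{"travel":[0,0,0],"turn":[0,0,-31.2]}]}}

```text
time: 33.6
position: [0.5851, 0.0751, 0.2434]
tool_rot: [-0.123, -3.134, 0.003]
ft_force: [0.5, 0.2, -2.3]
grip_width: 0.72
grip_force: 25.0
```

Request:
{"op": "step_arm", "data": {"commands": [{"travel":[0,0,0.03],"turn":[0,0,0]},{"travel":[0,0,0.06],"turn":[0,0,0]},{"travel":[0,0,0.06],"turn":[0,0,0]},{"travel":[0,0,0.06],"turn":[0,0,0]}]}}

```text
time: 34.0
position: [0.5857, 0.0754, 0.1855]
tool_rot: [-0.125, -3.136, 0.002]
ft_force: [-0.6, -0.1, -1.3]
grip_width: 0.72
grip_force: 25.0
```

```bash
python3 plan.py .5866 .0757 .112 85.6
```

```text
t 34.0 pos [0.5857 0.0754 0.1855] th 85.4 F [-0.6 -0.1 -1.3] grip 0.72 25.0 q [-0.53  0.23  0.41  1.68 -0.1   1.25  1.4 ]
 leg0 travel [-0.0011, 0.0004, 0.0735] turn [-0.07, -0.15, -0.17] rows>=1.5
```

Request:
{"op": "step_arm", "data": {"commands": [{"travel":[-0.001,0,0.025],"turn":[0,0,0]},{"travel":[-0.001,0,0.05],"turn":[0,0,0]},{"travel":[-0.001,0,0.065],"turn":[0,0,0]},{"travel":[-0.001,0,0.0735],"turn":[0,0,0]},{"travel":[-0.001,0,0.0735],"turn":[0,0,0]}]}}

```text
time: 34.5
position: [0.5873, 0.0756, 0.1128]
tool_rot: [-0.123, -3.138, 0.0]
ft_force: [-0.1, 0.5, -2.6]
grip_width: 0.723
grip_force: 25.0
```

Request:
{"op": "step_arm", "data": {"commands": [{"travel":[0,0,0],"turn":[0,0,0]},{"travel":[0,0,0],"turn":[0,0,0]}]}}

```text
time: 34.7
position: [0.5884, 0.0757, 0.1145]
tool_rot: [0.123, 3.137, 0.001]
ft_force: [-1.2, -0.3, -1.6]
grip_width: 0.722
grip_force: 25.0
```

Request:
{"op": "step_arm", "data": {"commands": [{"travel":[0,0,0.002],"turn":[0,0,0]},{"travel":[0,0,0.004],"turn":[0,0,0]},{"travel":[0,0,0.006],"turn":[0,0,0]},{"travel":[0,0,0.006],"turn":[0,0,0]}]}}

```text
time: 35.1
position: [0.5876, 0.0756, 0.1072]
tool_rot: [0.123, 3.139, 0.0]
ft_force: [0.9, -0.8, -1.0]
grip_width: 0.724
grip_force: 25.0
```

Request:
{"op": "step_arm", "data": {"commands": [{"travel":[0,0,0.001],"turn":[0,0,0]},{"travel":[0,0,0.002],"turn":[0,0,0]},{"travel":[0,0,0.002],"turn":[0,0,0]}]}}

```text
time: 35.4
position: [0.5879, 0.0756, 0.1058]
tool_rot: [0.123, 3.138, 0.001]
ft_force: [-1.0, -0.5, 4.1]
grip_width: 0.721
grip_force: 25.0
```

```bash
python3 plan.py; python3 look.py
```

```text
t 35.4 pos [0.5879 0.0756 0.1058] th 85.5 F [-1.  -0.5  4.1] grip 0.721 25.0 q [-0.51  0.31  0.4   1.77 -0.13  1.09  1.43]
[0.5879 0.0756 0.1058] [-1.  -0.5  4.1] [-0.05  0.09  0.  ] [1.230e-01 3.138e+00 1.000e-03]
R [0.5691] L [0.5436 0.545  0.5634 0.5647 0.5819 0.5832 0.6398]
```

```bash
cat > col.py <<'E'
from h import *
import sys
# vial rows of whatever is seen: both cams, all matches
a=ctrl.get_image('top')[:,:,::-1].astype(float);b=ctrl.get_image('scene')[:,:,::-1].astype(float)
A,B=dots(a,(222,140,305,212)),dots(b,(215,150,315,245))
M=match(A,B,(.03,.15));M=M[np.argsort(-M[:,0])];print(len(A),len(B));print(M.round(4))
print('scene dots at z .087:');print(np.array([w('scene',*(q-.5),.087)[:2] for q in B]).round(4).tolist())
E
python3 col.py
```

```text
Traceback (most recent call last):
  File "col.py", line 6, in <module>
    M=match(A,B,(.03,.15));M=M[np.argsort(-M[:,0])];print(len(A),len(B));print(M.round(4))
                                           ~^^^^^
IndexError: too many indices for array: array is 1-dimensional, but 2 were indexed
```

```bash
sed -i 's/^M=match.*$/print(len(A),len(B))/' col.py; python3 col.py
```

```text
12 7
scene dots at z .087:
[[0.6252, 0.0841], [0.5688, 0.0681], [0.5703, 0.0857], [0.5509, 0.0693], [0.5523, 0.0874], [0.532, 0.0776], [0.5333, 0.0948]]
```

The held tote's vials sit about 10 mm beyond the tool centre. This is a constant camera-to-robot offset of about 4.5 mm, which doubles when a tote is flipped, and it also explains the first mis-seat. Lifting slightly, shifting -10 mm in x and lowering again.

Request:
{"op": "step_arm", "data": {"commands": [{"travel":[0,0,-0.012],"turn":[0,0,0]},{"travel":[0,0,-0.012],"turn":[0,0,0]},{"travel":[0.005,0,-0.012],"turn":[0,0,0]},{"travel":[0.01,0,-0.012],"turn":[0,0,0]},{"travel":[0.01,0,-0.012],"turn":[0,0,0]}]}}

```text
time: 36.15
position: [0.5762, 0.0765, 0.1165]
tool_rot: [-0.122, -3.137, 0.0]
ft_force: [0.4, -0.2, -1.6]
grip_width: 0.721
grip_force: 25.0
```

Request:
{"op": "step_arm", "data": {"commands": [{"travel":[0,0,0],"turn":[0,0,0]},{"travel":[0,0,0],"turn":[0,0,0]}]}}

```text
time: 36.35
position: [0.5775, 0.0764, 0.117]
tool_rot: [0.123, 3.139, 0.0]
ft_force: [0.3, 0.5, -2.5]
grip_width: 0.72
grip_force: 25.0
```

```bash
sed -i 's/,\.087)/,.098)/' col.py; python3 plan.py; python3 col.py; python3 look.py | tail -1
```

```text
t 36.4 pos [0.5775 0.0764 0.117 ] th 85.5 F [ 0.3  0.5 -2.5] grip 0.72 25.0 q [-0.52  0.28  0.4   1.78 -0.12  1.11  1.41]
12 5
scene dots at z .087:
[[0.6154, 0.0844], [0.5587, 0.0683], [0.5599, 0.0861], [0.5407, 0.0697], [0.5421, 0.0878]]
R [0.5657] L [0.5555 0.5571 0.5743 0.5755 0.6333]
```

Request:
{"op": "step_arm", "data": {"commands": [{"travel":[0,0.0005,0.004],"turn":[0,0,0]},{"travel":[0,0.0005,0.008],"turn":[0,0,0]},{"travel":[0,0.0005,0.012],"turn":[0,0,0]},{"travel":[0,0.0005,0.012],"turn":[0,0,0]}]}}

```text
time: 36.9
position: [0.5769, 0.0767, 0.1041]
tool_rot: [-0.123, -3.138, 0.001]
ft_force: [-0.7, -0.1, -2.1]
grip_width: 0.727
grip_force: 25.0
```

Request:
{"op": "step_arm", "data": {"commands": [{"travel":[0,0,0.002],"turn":[0,0,0]},{"travel":[0,0,0.004],"turn":[0,0,0]},{"travel":[0,0,0.004],"turn":[0,0,0]}]}}

```text
time: 37.2
position: [0.5774, 0.0768, 0.1008]
tool_rot: [-0.123, -3.139, 0.0]
ft_force: [0.1, -0.2, -2.2]
grip_width: 0.72
grip_force: 25.0
```

Request:
{"op": "step_arm", "data": {"commands": [{"travel":[0,0,0.002],"turn":[0,0,0]},{"travel":[0,0,0.003],"turn":[0,0,0]},{"travel":[0,0,0.003],"turn":[0,0,0]}]}}

```text
time: 37.5
position: [0.5786, 0.0768, 0.0992]
tool_rot: [0.123, 3.137, 0.001]
ft_force: [1.5, -0.1, 5.1]
grip_width: 0.724
grip_force: 25.0
```

```bash
python3 plan.py
```

```text
t 37.5 pos [0.5786 0.0768 0.0992] th 85.5 F [ 1.5 -0.1  5.1] grip 0.724 25.0 q [-0.52  0.3   0.4   1.8  -0.13  1.07  1.42]
```

Request:
{"op": "step_arm", "data": {"commands": [{"travel":[0,0,-0.0015],"turn":[0,0,0]},{"travel":[0,0,-0.0015],"turn":[0,0,0]}]}}

```text
time: 37.7
position: [0.5772, 0.0769, 0.0993]
tool_rot: [-0.123, -3.139, -0.0]
ft_force: [0.2, -1.1, 0.4]
grip_width: 0.721
grip_force: 25.0
```

Request:
{"op": "step_arm", "data": {"commands": [{"travel":[0,0,0],"turn":[0,0,0]},{"travel":[0,0,0],"turn":[0,0,0]},{"travel":[0,0,0],"turn":[0,0,0]},{"travel":[0,0,0],"turn":[0,0,0]}], "gripper": 1}}

```text
time: 38.1
position: [0.5775, 0.0769, 0.0995]
tool_rot: [-0.123, -3.139, -0.0]
ft_force: [0.5, 0.0, -0.5]
grip_width: 0.965
grip_force: 0.0
```

Request:
{"op": "step_arm", "data": {"commands": [{"travel":[0,0,-0.02],"turn":[0,0,0]},{"travel":[0,0,-0.06],"turn":[0,0,0]},{"travel":[0,0,-0.1],"turn":[0,0,0]},{"travel":[0,0,-0.145],"turn":[0,0,0]},{"travel":[0,0,-0.145],"turn":[0,0,0]}]}}

```text
time: 38.6
position: [0.5811, 0.077, 0.2518]
tool_rot: [0.123, 3.128, 0.006]
ft_force: [0.1, 0.4, 0.9]
grip_width: 1.002
grip_force: 0.0
```

Request:
{"op": "step_arm", "data": {"commands": [{"travel":[0,0,0],"turn":[0,0,0]},{"travel":[0,0,0],"turn":[0,0,0]}]}}

```text
time: 38.8
position: [0.5768, 0.0769, 0.2434]
tool_rot: [-0.123, -3.137, 0.001]
ft_force: [-0.0, 0.7, -0.5]
grip_width: 1.001
grip_force: 0.0
```

```bash
python3 plan.py .49 -.33 .245 83.3
```

```text
t 38.8 pos [0.5768 0.0769 0.2434] th 85.5 F [-0.   0.7 -0.5] grip 1.001 0.0 q [-0.54  0.18  0.41  1.63 -0.07  1.35  1.38]
 leg0 travel [0.0274, -0.2062, -0.0007] turn [-0.01, -0.05, 1.11] rows>=4.2
 leg0 travel [0.0234, -0.2067, -0.0007] turn [-0.01, -0.05, 1.11] rows>=4.2
```

Request:
{"op": "step_arm", "data": {"commands": [{"travel":[0.0274,-0.2062,0],"turn":[0,0,1.1]},{"travel":[0.0274,-0.2062,0],"turn":[0,0,1.1]},{"travel":[0.0274,-0.2062,0],"turn":[0,0,1.1]},{"travel":[0.0274,-0.2062,0],"turn":[0,0,1.1]},{"travel":[0.0274,-0.2062,0],"turn":[0,0,1.1]}]}}

```text
time: 39.3
position: [0.5309, -0.1345, 0.2434]
tool_rot: [-0.17, -3.134, 0.005]
ft_force: [0.2, 0.4, -0.0]
grip_width: 1.001
grip_force: 0.0
```

Request:
{"op": "step_arm", "data": {"commands": [{"travel":[0.015,-0.13,0],"turn":[0,0,1.1]},{"travel":[0.015,-0.13,0],"turn":[0,0,1.1]},{"travel":[0.015,-0.13,0],"turn":[0,0,1.1]},{"travel":[0.015,-0.13,0],"turn":[0,0,1.1]}]}}

```text
time: 39.7
position: [0.5033, -0.26, 0.2433]
tool_rot: [-0.197, -3.132, 0.004]
ft_force: [0.6, -0.3, -0.2]
grip_width: 0.998
grip_force: 0.0
```

```bash
python3 both.py
python3 - <<'E'
from h import *
d=np.load('now.npz');c=(.512,-.4254)
bx=[]
for cam in('top','scene'):
    u,v=px(cam,[*c,.03]);bx.append((int(u-34),int(v-36),int(u+34),int(v+36)))
A,B=dots(d['a'],bx[0]),dots(d['b'],bx[1]);M=match(A,B,(0.005,.04));print(len(A),len(B),len(M));print(plane(M) if len(M)>3 else M, M[:,:2].min(0),M[:,:2].max(0))
print(refine(d['a'],'top',c,-6.5,.05,0),refine(d['b'],'scene',c,-6.5,.05,0))
E
python3 plan.py .5121 -.426 .245 83.4
```

```text
L 12 x [0.6296 0.6281 0.6116 0.6106 0.5939 0.5925 0.5755 0.5746 0.5576 0.5564
 0.54   0.5385] z [0.085 0.085 0.084 0.084 0.083 0.083 0.085 0.083 0.084 0.084 0.084 0.084] (array([0.5841, 0.0763]), np.float64(0.084), array([0.2, 1.6]))
R 12 x [0.6246 0.6241 0.6069 0.6055 0.589  0.5879 0.5707 0.5697 0.5526 0.5513
 0.5355 0.5337] z [0.084 0.082 0.084 0.083 0.084 0.083 0.083 0.083 0.084 0.083 0.082 0.083] (array([ 0.5793, -0.0265]), np.float64(0.0833), array([0.4, 1.7]))
0 6 0
t 40.1 pos [ 0.507  -0.2531  0.2443] th 83.5 F [-0.1 -0.4  0.2] grip 1.0 0.0 q [-0.18  0.15  0.67  1.67 -0.1   1.35  1.96]
 leg0 travel [-0.0248, -0.1712, -0.0008] turn [0.03, -0.02, 0.05] rows>=3.5Traceback (most recent call last):
  File "<stdin>", line 6, in <module>
IndexError: too many indices for array: array is 1-dimensional, but 2 were indexed
```

Run:
```python
from h import *
d=np.load('now.npz');s0=cv2.imread('pics/raw_s0.png').astype(float)
u,v=px('scene',[.512,-.4254,.03]);bx=(int(u-34),int(v-36),int(u+34),int(v+36))
for im in(s0,d['b']): print(np.array([w('scene',*(q-.5),.021)[:2] for q in dots(im,bx)]).round(4).tolist())
```

```text
[[0.5566, -0.4397], [0.5593, -0.4231], [0.5391, -0.4379], [0.5408, -0.4218], [0.5216, -0.4362], [0.523, -0.4184], [0.5031, -0.4339], [0.5052, -0.4165], [0.486, -0.4319], [0.488, -0.4143], [0.4674, -0.4299], [0.4694, -0.4129]]
[[0.6099, -0.385], [0.5382, -0.4351], [0.5408, -0.4224], [0.523, -0.4185], [0.505, -0.4167], [0.4881, -0.4143]]
```

C is unmoved, since its visible vials match the first picture, and both second-tier totes are level. Grasping C.

Request:
{"op": "step_arm", "data": {"commands": [{"travel":[-0.0248,-0.1715,0],"turn":[0,0,0]},{"travel":[-0.0248,-0.1715,0],"turn":[0,0,0]},{"travel":[-0.0248,-0.1715,0],"turn":[0,0,0]},{"travel":[-0.0248,-0.1715,0],"turn":[0,0,0]},{"travel":[-0.0248,-0.1715,0],"turn":[0,0,0]}]}}

```text
time: 40.6
position: [0.5093, -0.4317, 0.244]
tool_rot: [-0.191, -3.134, 0.005]
ft_force: [0.1, 0.1, -0.5]
grip_width: 1.001
grip_force: 0.0
```

Request:
{"op": "step_arm", "data": {"commands": [{"travel":[0,0,0.05],"turn":[0,0,0]},{"travel":[0,0,0.1],"turn":[0,0,0]},{"travel":[0,0,0.145],"turn":[0,0,0]},{"travel":[0,0,0.145],"turn":[0,0,0]},{"travel":[0,0,0.145],"turn":[0,0,0]}]}}

```text
time: 41.1
position: [0.512, -0.4263, 0.1001]
tool_rot: [-0.18, -3.136, -0.001]
ft_force: [0.1, -0.2, 0.9]
grip_width: 0.996
grip_force: 0.0
```

```bash
python3 plan.py .5122 -.4260 .036 83.4
```

```text
t 41.1 pos [ 0.512  -0.4263  0.1001] th 83.4 F [ 0.1 -0.2  0.9] grip 0.996 0.0 q [ 0.14  0.52  0.69  1.58 -0.35  1.16  2.36]
 leg0 travel [-0.0002, 0.0003, 0.0641] turn [0.05, -0.02, 0.02] rows>=1.3
```

Request:
{"op": "step_arm", "data": {"commands": [{"travel":[0,0,0.03],"turn":[0,0,0]},{"travel":[0,0,0.05],"turn":[0,0,0]},{"travel":[0,0,0.064],"turn":[0,0,0]},{"travel":[0,0,0.064],"turn":[0,0,0]}]}}

```text
time: 41.5
position: [0.5118, -0.4274, 0.0362]
tool_rot: [0.182, 3.136, 0.0]
ft_force: [0.4, 0.1, -0.4]
grip_width: 0.998
grip_force: 0.0
```

Request:
{"op": "step_arm", "data": {"commands": [{"travel":[0,0,0],"turn":[0,0,0]},{"travel":[0,0,0],"turn":[0,0,0]},{"travel":[0,0,0],"turn":[0,0,0]},{"travel":[0,0,0],"turn":[0,0,0]},{"travel":[0,0,0],"turn":[0,0,0]}], "gripper": 0, "force": 25}}

```text
time: 42.0
position: [0.5121, -0.4271, 0.0364]
tool_rot: [0.182, 3.135, 0.002]
ft_force: [-0.5, 3.0, 5.2]
grip_width: 0.724
grip_force: 25.0
```

```bash
python3 plan.py
```

```text
t 42.0 pos [ 0.5121 -0.4271  0.0364] th 83.3 F [-0.5  3.   5.2] grip 0.724 25.0 q [ 0.17  0.59  0.65  1.63 -0.4   1.06  2.39]
```

Request:
{"op": "step_arm", "data": {"commands": [{"travel":[0,0,-0.02],"turn":[0,0,0]},{"travel":[0,0,-0.06],"turn":[0,0,0]},{"travel":[0,0,-0.11],"turn":[0,0,0]},{"travel":[0,0,-0.16],"turn":[0,0,0]},{"travel":[0,0,-0.21],"turn":[0,0,0]}]}}

```text
time: 42.5
position: [0.5103, -0.4279, 0.2467]
tool_rot: [-0.184, -3.135, 0.0]
ft_force: [1.2, -0.6, -1.9]
grip_width: 0.721
grip_force: 25.0
```

Request:
{"op": "step_arm", "data": {"commands": [{"travel":[0,0,0],"turn":[0,0,0]},{"travel":[0,0,0],"turn":[0,0,0]}]}}

```text
time: 42.7
position: [0.511, -0.4285, 0.2462]
tool_rot: [0.184, 3.135, -0.002]
ft_force: [-0.3, -0.7, -3.6]
grip_width: 0.722
grip_force: 25.0
```

```bash
python3 plan.py .5793 -.0262 .25 85.6
```

```text
t 42.7 pos [ 0.511  -0.4285  0.2462] th 83.3 F [-0.3 -0.7 -3.6] grip 0.722 25.0 q [ 0.12  0.42  0.74  1.42 -0.28  1.41  2.31]
 leg0 travel [-0.0104, 0.2037, -0.0021] turn [-0.03, 0.04, -1.16] rows>=4.1
 leg0 travel [-0.0145, 0.2035, -0.002] turn [-0.03, 0.04, -1.16] rows>=4.1
```

Request:
{"op": "step_arm", "data": {"commands": [{"travel":[-0.0104,0.2037,-0.002],"turn":[0,0,-1.15]},{"travel":[-0.0104,0.2037,-0.002],"turn":[0,0,-1.15]},{"travel":[-0.0104,0.2037,-0.002],"turn":[0,0,-1.15]},{"travel":[-0.0104,0.2037,-0.002],"turn":[0,0,-1.15]},{"travel":[-0.0104,0.2037,-0.002],"turn":[0,0,-1.15]}]}}

```text
time: 43.2
position: [0.5469, -0.2161, 0.2441]
tool_rot: [-0.131, -3.135, -0.011]
ft_force: [0.2, 1.1, -2.0]
grip_width: 0.723
grip_force: 25.0
```

Request:
{"op": "step_arm", "data": {"commands": [{"travel":[-0.0145,0.2035,-0.002],"turn":[0,0,-1.15]},{"travel":[-0.0145,0.2035,-0.002],"turn":[0,0,-1.15]},{"travel":[-0.0145,0.2035,-0.002],"turn":[0,0,-1.15]},{"travel":[-0.0145,0.2035,-0.002],"turn":[0,0,-1.15]},{"travel":[-0.0145,0.2035,-0.002],"turn":[0,0,-1.15]}]}}

```text
time: 43.7
position: [0.5788, -0.0151, 0.2462]
tool_rot: [-0.099, -3.135, -0.006]
ft_force: [0.4, 0.6, -3.2]
grip_width: 0.721
grip_force: 25.0
```

Request:
{"op": "step_arm", "data": {"commands": [{"travel":[0,0,0.03],"turn":[0,0,0]},{"travel":[0,0,0.06],"turn":[0,0,0]},{"travel":[0,0,0.075],"turn":[0,0,0]},{"travel":[0,0,0.075],"turn":[0,0,0]},{"travel":[0,0,0.075],"turn":[0,0,0]}]}}

```text
time: 44.2
position: [0.5792, -0.0259, 0.1744]
tool_rot: [-0.121, -3.139, 0.001]
ft_force: [1.2, 0.1, -2.0]
grip_width: 0.722
grip_force: 25.0
```

```bash
python3 plan.py .5795 -.0262 .155 85.6;  python3 - <<'E'
from h import *
b=ctrl.get_image('scene')[:,:,::-1].astype(float);z=ctrl.get_state()['position'][2]-.0375+.0215
print(np.array([w('scene',*(q-.5),z)[:2] for q in dots(b,(250,140,315,215))]).round(4).tolist())
d=np.load('now.npz');print(np.array([w('scene',*(q-.5),.0835)[:2] for q in dots(d['b'],(255,165,305,215))]).round(4).tolist())
E
```

```text
t 44.2 pos [ 0.5792 -0.0259  0.1744] th 85.6 F [ 1.2  0.1 -2. ] grip 0.722 25.0 q [-0.47  0.23  0.54  1.73 -0.12  1.22  1.6 ]
 leg0 travel [-0.0003, -0.0003, 0.0194] turn [-0.03, -0.03, -0.01] rows>=0.4
[[0.614, -0.0377], [0.6253, -0.021], [0.6073, -0.0198], [0.5866, -0.0359], [0.5879, -0.018], [0.5695, -0.0349], [0.571, -0.0171], [0.5519, -0.0337], [0.5534, -0.0157], [0.5349, -0.0323], [0.5359, -0.0141], [0.5145, -0.0136], [0.516, 0.0035], [0.5709, 0.0797], [0.5521, 0.0826]]
[[0.6247, -0.0388], [0.6259, -0.0214], [0.6066, -0.0376], [0.6082, -0.0196], [0.5887, -0.0361], [0.5904, -0.0182], [0.5707, -0.0345], [0.5716, -0.0168], [0.5522, -0.0333], [0.5538, -0.0154], [0.5348, -0.0319], [0.5363, -0.0139], [0.5707, 0.0656]]
```

Request:
{"op": "step_arm", "data": {"commands": [{"travel":[0,0,0.01],"turn":[0,0,0]},{"travel":[0,0,0.018],"turn":[0,0,0]},{"travel":[0,0,0.024],"turn":[0,0,0]},{"travel":[0,0,0.024],"turn":[0,0,0]},{"travel":[0,0,0.024],"turn":[0,0,0]}]}}

```text
time: 44.75
position: [0.5792, -0.0255, 0.1504]
tool_rot: [-0.12, -3.139, 0.0]
ft_force: [-0.1, -0.7, -1.7]
grip_width: 0.725
grip_force: 25.0
```

Request:
{"op": "step_arm", "data": {"commands": [{"travel":[0,0,0.002],"turn":[0,0,0]},{"travel":[0,0,0.004],"turn":[0,0,0]},{"travel":[0,0,0.006],"turn":[0,0,0]},{"travel":[0,0,0.006],"turn":[0,0,0]}]}}

```text
time: 45.15
position: [0.5791, -0.0255, 0.1443]
tool_rot: [-0.12, -3.139, -0.0]
ft_force: [0.8, -0.0, -2.3]
grip_width: 0.722
grip_force: 25.0
```

Request:
{"op": "step_arm", "data": {"commands": [{"travel":[0,0,0.002],"turn":[0,0,0]},{"travel":[0,0,0.004],"turn":[0,0,0]},{"travel":[0,0,0.004],"turn":[0,0,0]}]}}

```text
time: 45.45
position: [0.5793, -0.0254, 0.1405]
tool_rot: [0.12, 3.139, 0.0]
ft_force: [0.5, -0.1, -2.3]
grip_width: 0.725
grip_force: 25.0
```

```bash
python3 plan.py
```

```text
t 45.5 pos [ 0.5793 -0.0254  0.1405] th 85.6 F [ 0.5 -0.1 -2.3] grip 0.725 25.0 q [-0.47  0.26  0.54  1.77 -0.14  1.15  1.61]
```

Request:
{"op": "step_arm", "data": {"commands": [{"travel":[0,0,0.001],"turn":[0,0,0]},{"travel":[0,0,0.002],"turn":[0,0,0]},{"travel":[0,0,0.002],"turn":[0,0,0]}]}}

```text
time: 45.75
position: [0.5805, -0.0255, 0.1403]
tool_rot: [0.12, 3.136, 0.001]
ft_force: [-1.2, -0.0, 5.1]
grip_width: 0.719
grip_force: 25.0
```

```bash
python3 plan.py
```

```text
t 45.8 pos [ 0.5805 -0.0255  0.1403] th 85.6 F [-1.2 -0.   5.1] grip 0.719 25.0 q [-0.47  0.26  0.54  1.77 -0.15  1.15  1.61]
```

Request:
{"op": "step_arm", "data": {"commands": [{"travel":[0,0,-0.0015],"turn":[0,0,0]},{"travel":[0,0,-0.0015],"turn":[0,0,0]}]}}

```text
time: 45.95
position: [0.5795, -0.0255, 0.1404]
tool_rot: [0.12, 3.139, 0.0]
ft_force: [0.2, 0.2, 0.7]
grip_width: 0.721
grip_force: 25.0
```

Request:
{"op": "step_arm", "data": {"commands": [{"travel":[0,0,0],"turn":[0,0,0]},{"travel":[0,0,0],"turn":[0,0,0]},{"travel":[0,0,0],"turn":[0,0,0]},{"travel":[0,0,0],"turn":[0,0,0]}], "gripper": 1}}

```text
time: 46.35
position: [0.5792, -0.0255, 0.14]
tool_rot: [-0.12, -3.139, 0.0]
ft_force: [0.3, -0.0, -0.9]
grip_width: 0.971
grip_force: 0.0
```

Request:
{"op": "step_arm", "data": {"commands": [{"travel":[0,0,-0.02],"turn":[0,0,0]},{"travel":[0,0,-0.06],"turn":[0,0,0]},{"travel":[0,0,-0.09],"turn":[0,0,0]},{"travel":[0,0,-0.11],"turn":[0,0,0]},{"travel":[0,0,-0.11],"turn":[0,0,0]}]}}

```text
time: 46.85
position: [0.5811, -0.0257, 0.2534]
tool_rot: [0.12, 3.133, 0.002]
ft_force: [0.2, -1.5, 0.2]
grip_width: 1.001
grip_force: 0.0
```

Request:
{"op": "step_arm", "data": {"commands": [{"travel":[0.07,-0.16,0],"turn":[0,0,30]},{"travel":[0.07,-0.16,0],"turn":[0,0,30]},{"travel":[0.07,-0.16,0],"turn":[0,0,30]},{"travel":[0.07,-0.16,0],"turn":[0,0,30]},{"travel":[0.07,-0.16,0],"turn":[0,0,30]}]}}

```text
time: 47.35
position: [0.4943, -0.1843, 0.2493]
tool_rot: [-0.942, -2.996, 0.001]
ft_force: [-0.7, -0.4, 0.1]
grip_width: 0.998
grip_force: 0.0
```

```bash
python3 both.py; python3 plan.py .4412 .0366 .25 -4.4
```

```text
L 12 x [0.6309 0.6295 0.613  0.6113 0.595  0.5932 0.5771 0.5755 0.5587 0.5576
 0.5415 0.5398] z [0.084 0.084 0.084 0.085 0.083 0.085 0.083 0.083 0.084 0.083 0.084 0.084] (array([0.5853, 0.0762]), np.float64(0.0838), array([ 0.4, -1.1]))
R 12 x [0.6244 0.6238 0.6063 0.6058 0.5879 0.5878 0.5702 0.569  0.552  0.5509
 0.5345 0.5334] z [0.126 0.124 0.126 0.124 0.123 0.128 0.126 0.126 0.127 0.126 0.126 0.126] (array([ 0.5788, -0.0263]), np.float64(0.1256), array([-0.4,  6.1]))
t 47.8 pos [ 0.4978 -0.1785  0.2497] th 55.8 F [-0.1  0.1  0.2] grip 1.001 0.0 q [-0.38  0.05  0.7   1.75 -0.03  1.35  1.3 ]
 leg0 travel [0.0839, 0.073, -0.0001] turn [-0.01, -0.0, 30.08] rows>=3.5
 leg0 travel [0.1092, 0.0211, -0.0001] turn [-0.01, -0.0, 30.08] rows>=3.5
```

R3 is level and stacked 42 mm above R2. All three bench totes are in, and earlier full views showed no fourth. Now to shut the drawer by the handle.

Request:
{"op": "step_arm", "data": {"commands": [{"travel":[0.0839,0.073,0],"turn":[0,0,30.1]},{"travel":[0.0839,0.073,0],"turn":[0,0,30.1]},{"travel":[0.0839,0.073,0],"turn":[0,0,30.1]},{"travel":[0.0839,0.073,0],"turn":[0,0,30.1]}], "gripper": 0.42}}

```text
time: 48.15
position: [0.4688, -0.0665, 0.2499]
tool_rot: [-1.672, -2.658, -0.002]
ft_force: [0.6, 0.9, -0.2]
grip_width: 0.722
grip_force: 0.0
```

Request:
{"op": "step_arm", "data": {"commands": [{"travel":[0.1092,0.0211,0],"turn":[0,0,30.1]},{"travel":[0.1092,0.0211,0],"turn":[0,0,30.1]},{"travel":[0.1092,0.0211,0],"turn":[0,0,30.1]},{"travel":[0.1092,0.0211,0],"turn":[0,0,30.1]},{"travel":[0.1092,0.0211,0],"turn":[0,0,30.1]}]}}

```text
time: 48.65
position: [0.4411, 0.0368, 0.2501]
tool_rot: [2.305, 2.134, -0.0]
ft_force: [-0.4, 0.1, 0.2]
grip_width: 0.427
grip_force: 0.0
```

Request:
{"op": "step_arm", "data": {"commands": [{"travel":[0,0,0.02],"turn":[0,0,0]},{"travel":[0,0,0.04],"turn":[0,0,0]},{"travel":[0,0,0.04],"turn":[0,0,0]},{"travel":[0,0,0.04],"turn":[0,0,0]}]}}

```text
time: 49.05
position: [0.4414, 0.0352, 0.2103]
tool_rot: [-2.308, -2.132, 0.001]
ft_force: [-0.5, -0.2, 1.7]
grip_width: 0.422
grip_force: 0.0
```

```bash
python3 plan.py .4423 .0365 .154 -4.4
python3 - <<'E'
from h import *
snap('scene','x.png')
a=cv2.imread('pics/raw_x.png');cv2.imwrite('pics/m10.png',cv2.resize(a[110:330,150:400],(800,600)[:2] if 0 else (680,598),interpolation=cv2.INTER_CUBIC))
E
```

```text
t 49.0 pos [0.4414 0.0352 0.2103] th -4.5 F [-0.5 -0.2  1.7] grip 0.422 0.0 q [-0.55 -0.13  0.38  1.98  0.05  1.28 -0.26]
 leg0 travel [0.0014, 0.0009, 0.0563] turn [-0.02, 0.01, -0.14] rows>=1.1
```

View pics/m10.png

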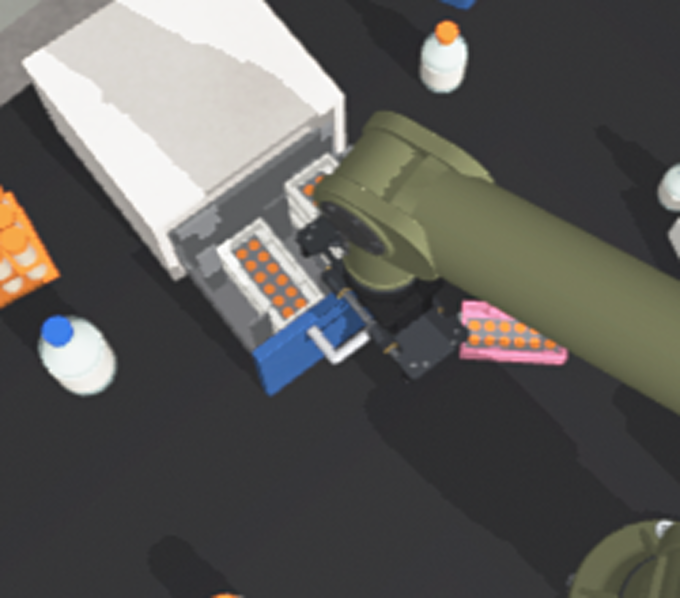

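The gripper stands over the handle bar at (340,345), and both columns sit square. Pinch and push.

Request:
{"op": "step_arm", "data": {"commands": [{"travel":[0.001,0.001,0.03],"turn":[0,0,0]},{"travel":[0.001,0.001,0.054],"turn":[0,0,0]},{"travel":[0.001,0.001,0.054],"turn":[0,0,0]},{"travel":[0.001,0.001,0.054],"turn":[0,0,0]}]}}

```text
time: 49.5
position: [0.443, 0.0365, 0.1572]
tool_rot: [2.308, 2.131, 0.001]
ft_force: [0.5, 0.2, 0.3]
grip_width: 0.419
grip_force: 0.0
```

Request:
{"op": "step_arm", "data": {"commands": [{"travel":[0,0,0],"turn":[0,0,0]},{"travel":[0,0,0],"turn":[0,0,0]},{"travel":[0,0,0],"turn":[0,0,0]},{"travel":[0,0,0],"turn":[0,0,0]},{"travel":[0,0,0],"turn":[0,0,0]}], "gripper": 0, "force": 20}}

```text
time: 50.0
position: [0.4429, 0.0366, 0.1567]
tool_rot: [2.308, 2.13, 0.002]
ft_force: [-0.4, 0.3, 2.0]
grip_width: 0.132
grip_force: 20.0
```

Request:
{"op": "step_arm", "data": {"commands": [{"travel":[0,0.003,0],"turn":[0,0,0]},{"travel":[0,0.008,0],"turn":[0,0,0]},{"travel":[0,0.015,0],"turn":[0,0,0]},{"travel":[0,0.023,0],"turn":[0,0,0]},{"travel":[0,0.03,0],"turn":[0,0,0]}]}}

```text
time: 50.5
position: [0.4729, 0.0343, 0.1566]
tool_rot: [-2.308, -2.131, -0.001]
ft_force: [-2.6, -0.2, 6.3]
grip_width: 0.132
grip_force: 20.0
```

```bash
python3 plan.py .616 .0230 .1555 -4.4
```

```text
t 50.5 pos [0.4729 0.0343 0.1566] th -4.6 F [-2.6 -0.2  6.3] grip 0.132 20.0 q [-0.54 -0.01  0.41  1.99  0.    1.16 -0.21]
 leg0 travel [0.0001, 0.1436, 0.0012] turn [0.02, -0.03, -0.18] rows>=2.9
```

Request:
{"op": "step_arm", "data": {"commands": [{"travel":[0,0.01,0],"turn":[0,0,0]},{"travel":[0,0.022,0],"turn":[0,0,0]},{"travel":[0,0.034,0],"turn":[0,0,0]},{"travel":[0,0.046,0],"turn":[0,0,0]},{"travel":[0,0.058,0],"turn":[0,0,0]}]}}

```text
time: 51.0
position: [0.5308, 0.0299, 0.1567]
tool_rot: [-2.308, -2.131, -0.001]
ft_force: [-2.2, 0.9, 7.4]
grip_width: 0.13
grip_force: 20.0
```

Request:
{"op": "step_arm", "data": {"commands": [{"travel":[0,0.012,0],"turn":[0,0,0]},{"travel":[0,0.024,0],"turn":[0,0,0]},{"travel":[0,0.036,0],"turn":[0,0,0]},{"travel":[0,0.048,0],"turn":[0,0,0]},{"travel":[0,0.058,0],"turn":[0,0,0]}]}}

```text
time: 51.5
position: [0.5889, 0.0255, 0.1567]
tool_rot: [-2.308, -2.131, -0.002]
ft_force: [-3.2, 2.1, 6.7]
grip_width: 0.131
grip_force: 20.0
```

Request:
{"op": "step_arm", "data": {"commands": [{"travel":[0,0.007,0],"turn":[0,0,0]},{"travel":[0,0.013,0],"turn":[0,0,0]},{"travel":[0,0.018,0],"turn":[0,0,0]},{"travel":[0,0.022,0],"turn":[0,0,0]},{"travel":[0,0.022,0],"turn":[0,0,0]}]}}

```text
time: 52.0
position: [0.6114, 0.0238, 0.1567]
tool_rot: [2.307, 2.13, 0.004]
ft_force: [1.8, 1.7, 4.3]
grip_width: 0.132
grip_force: 20.0
```

```bash
python3 plan.py .6172 .0230 .1555 -4.4
```

```text
t 52.0 pos [0.6114 0.0238 0.1567] th -4.6 F [1.8 1.7 4.3] grip 0.132 20.0 q [-0.45  0.3   0.45  1.67 -0.14  1.2  -0.05]
 leg0 travel [-0.0003, 0.0059, 0.0012] turn [0.15, -0.05, -0.16] rows>=0.1
```

Request:
{"op": "step_arm", "data": {"commands": [{"travel":[0,0.002,0],"turn":[0,0,0]},{"travel":[0,0.004,0],"turn":[0,0,0]},{"travel":[0,0.004,0],"turn":[0,0,0]}]}}

```text
time: 52.3
position: [0.6143, 0.0236, 0.1567]
tool_rot: [-2.308, -2.131, -0.002]
ft_force: [0.3, 1.8, 5.4]
grip_width: 0.129
grip_force: 20.0
```

Request:
{"op": "step_arm", "data": {"commands": [{"travel":[0,0.002,0],"turn":[0,0,0]},{"travel":[0,0.003,0],"turn":[0,0,0]},{"travel":[0,0.003,0],"turn":[0,0,0]}]}}

```text
time: 52.6
position: [0.6171, 0.0233, 0.1567]
tool_rot: [-2.308, -2.131, -0.002]
ft_force: [-0.5, 1.1, 5.3]
grip_width: 0.134
grip_force: 20.0
```

Request:
{"op": "step_arm", "data": {"commands": [{"travel":[0,0.002,0],"turn":[0,0,0]},{"travel":[0,0.003,0],"turn":[0,0,0]},{"travel":[0,0.003,0],"turn":[0,0,0]}]}}

```text
time: 52.9
position: [0.6175, 0.0233, 0.1567]
tool_rot: [-2.304, -2.128, 0.004]
ft_force: [-8.6, 2.1, 10.5]
grip_width: 0.127
grip_force: 20.0
```

```bash
python3 plan.py
```

```text
t 52.9 pos [0.6175 0.0233 0.1567] th -4.5 F [-8.6  2.1 10.5] grip 0.127 20.0 q [-0.44  0.32  0.45  1.65 -0.15  1.21 -0.05]
```

Request:
{"op": "step_arm", "data": {"commands": [{"travel":[0,-0.001,0],"turn":[0,0,0]},{"travel":[0,-0.001,0],"turn":[0,0,0]}]}}

```text
time: 53.1
position: [0.6175, 0.0233, 0.1567]
tool_rot: [-2.306, -2.13, 0.001]
ft_force: [-5.7, 1.5, 8.1]
grip_width: 0.125
grip_force: 20.0
```

Request:
{"op": "step_arm", "data": {"commands": [{"travel":[0,0,0],"turn":[0,0,0]},{"travel":[0,0,0],"turn":[0,0,0]},{"travel":[0,0,0],"turn":[0,0,0]},{"travel":[0,0,0],"turn":[0,0,0]}], "gripper": 0.42}}

```text
time: 53.5
position: [0.6185, 0.0221, 0.1555]
tool_rot: [-2.309, -2.13, 0.001]
ft_force: [0.1, -0.0, 0.5]
grip_width: 0.382
grip_force: 0.0
```

Request:
{"op": "step_arm", "data": {"commands": [{"travel":[0,0,-0.03],"turn":[0,0,0]},{"travel":[0,0,-0.06],"turn":[0,0,0]},{"travel":[0,0,-0.1],"turn":[0,0,0]},{"travel":[0,0,-0.1],"turn":[0,0,0]}]}}

```text
time: 53.9
position: [0.6217, 0.022, 0.2621]
tool_rot: [2.305, 2.126, 0.013]
ft_force: [1.1, 0.1, 0.2]
grip_width: 0.422
grip_force: 0.0
```

Request:
{"op": "step_arm", "data": {"commands": [{"travel":[0.22,0,0],"turn":[0,0,0]},{"travel":[0.22,0,0],"turn":[0,0,0]},{"travel":[0.22,0,0],"turn":[0,0,0]},{"travel":[0.22,0,0],"turn":[0,0,0]},{"travel":[0.22,0,0],"turn":[0,0,0]}]}}

```text
time: 54.4
position: [0.6347, 0.2493, 0.2544]
tool_rot: [-2.297, -2.138, -0.001]
ft_force: [0.3, 0.5, 0.4]
grip_width: 0.423
grip_force: 0.0
```

Request:
{"op": "step_arm", "data": {"commands": [{"travel":[0.1,-0.1,0],"turn":[0,0,0]},{"travel":[0.1,-0.1,0],"turn":[0,0,0]},{"travel":[0.1,-0.1,0],"turn":[0,0,0]},{"travel":[0.1,-0.1,0],"turn":[0,0,0]},{"travel":[0.1,-0.1,0],"turn":[0,0,0]}]}}

```text
time: 54.9
position: [0.544, 0.3498, 0.2555]
tool_rot: [2.306, 2.133, -0.001]
ft_force: [0.7, -0.6, 0.6]
grip_width: 0.416
grip_force: 0.0
```

```bash
python3 - <<'E'
from h import *
snap('top','t11.png');snap('scene','s11.png')
a=cv2.imread('pics/raw_t11.png');b=cv2.imread('pics/raw_s11.png');o=np.zeros((600,800,3),np.uint8)
o[:300,:400]=cv2.resize(a,(400,300));o[:300,400:]=cv2.resize(b,(400,300))
o[300:,:625]=cv2.resize(a[115:175,200:325],(625,300),interpolation=cv2.INTER_CUBIC)
cv2.imwrite('pics/m11.png',o)
E
python3 plan.py
```

```text
t 55.0 pos [0.5459 0.3473 0.2558] th -4.7 F [ 0.5 -1.3  0. ] grip 0.421 0.0 q [-0.85  0.31  0.3   1.44 -0.09  1.4  -0.62]
```

View pics/m11.png

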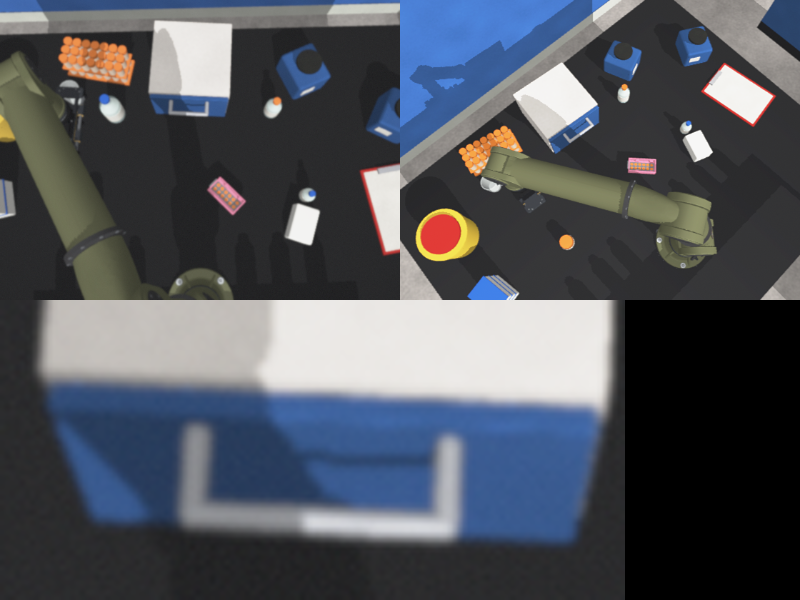

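The drawer is flush shut, with its front at (325,395) in the crop. No white totes are left on the bench and the bystanders are in place. Handing in.

```bash
python3 -c "
from bench import ctrl
print(ctrl.close_job())"
```

```text
the job is handed in; nothing more can be done
None
```

I put all three bench totes in the drawer, stacked square (right column three high, left two), pushed it fully shut and handed the job in at about 55 s. Along the way the first tote had to be reseated once, the drawer crept in a few mm from its stop while I was loading, and the two base totes both appeared to face the same way rather than opposite ways.

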